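Shut the hallway stop valve with the T-key

ROBOT

A 6-joint arm with a two-finger parallel gripper is mounted at the origin on the work surface. World frame = base frame: x ahead of the robot, y to its left, z up, the work surface at z = 0. Lengths are in m, angles in rad, forces in N, time in s.
With the tool pointing down it reaches from about 0.3 to 0.775 m from the base axis. Payload 14.6 kg.
Tool frame: the origin (TCP) lies at the very end of the fingers, on their centre line; the grasp point (between the pads) lies ctrl.tcp_to_grasp behind it (ctrl.tcp_to_grasp is the distance from the TCP to the grasp point, in m); x points along the fingers, y is the direction in which the jaws open and shut, and the axes are right-handed (so a half turn about x gives the same grasp; the last joint's range is limited). The gripper opens to 94 mm and grips with 3 to 60 N. Pads are 16 mm wide; open, the fingers measure 119 mm over their backs; the gripper's body (75 mm by 177 mm) begins 78 mm behind the grasp point.
Start: joints at [1.092, 0.3, 1.521, -0, 1.321, -0.067], TCP at [0.22, 0.504, 0.205] pointing down, gripper open.
Joint ranges: [-3.03, 3.03], [-0.79, 2.21], [0.23, 2.52], [-1.04, 4.18], [0, 3.07], [-2.55, 2.55]. Speed limits (rad/s): [2.22, 2.22, 2.57, 3.14, 3.14, 3.14].

INTERFACE

Orientations are given as [roll, pitch, yaw] about the fixed x, y, z axes, in that order (R = Rz(yaw) Ry(pitch) Rx(roll)).
In Python, from station import ctrl gives the robot as it stands.
- The arm moves only by the tool play_rows, never from a script. Its argument "increments" is a list that holds one entry, the list of rows, each a list of 5 numbers: the closure in counts, from 0 (fully open) to 255 (shut), then the shift along the tool's x, y, z in cm, then the turn about the tool's x in degrees. A call has 1 to 12 rows; each row shifts and turns the commanded pose from where the row before left it, along the tool's axes as they then stand; what a row does not reach is not made up. A row lasts 1/12 s, in which the tool goes at most 41.7 mm and 7.16 degrees, less where a joint would pass 70% of its speed; a pose out of reach is approached as far as the arm can. A call is refused whole if a number of a shift passes 4.17 or a number of a turn 7.16, either way. A call with a gripper value outside its range is refused whole. The fingers move at their own pace and stop on an object; "newtons" is the grip in N (left out, the last holds). Time passes only in rows, so rows that do not move let the fingers close. It gives the time, the measured TCP pose, the force and the opening at its end, in the units of the state.
- ctrl.get_obs(): the state, without advancing time (a new reading comes with each control period).
- ctrl.camera(name): name is "side" or "top" or "wrist"; returns the picture (420x560x3 uint8, red, green, blue); there is no depth.
- ctrl.calibration(name): a dict with "fx", "fy", "cx", "cy" (pixels), "rvec" (rotation vector, rad) and "tvec" (3), from world to camera coordinates, as OpenCV has them; the wrist camera has in their place "T_tool_cam" (4x4, takes a point from camera to tool coordinates, whose origin is the TCP and whose axes are the tool frame's). Camera axes: x right, y down, z forward; pixel columns grow to the right and rows downward; lengths in m; the calibration is good to about 2 mm. The wrist camera is an equidistant fisheye: a pixel r from the principal point sees the ray r / f radians off the axis. A picture is of the moment at which its call begins: read the wrist's pose just before it. calibration takes no time and is no camera call.
- ctrl.hand_in(): hands the job in, once; it reports no verdict.
The state is a dict: "time_s": time; "qpos": joint angles; "joint_vel": joint speeds; "tau": joint torques, N m; "ee_pos": TCP position; "eef_rot": TCP orientation; "force": force on the tool from outside, world axes, zero at the start; "moment": the same for the moment, N m; "grip_width": finger opening in m.
Only numpy, scipy, OpenCV 4.12 (cv2) and the standard library are available. Lean on these libraries where they do the work, as an engineer would, in place of code of your own. Each camera call takes 0.05 s, during which the arm holds its last target.

TASK

Shut off the flat's water: take the red-handled T-key off its fork rest, lower it down the sleeve of the white valve box until its socket is fully down over the square stem at the bottom, and turn it clockwise until the valve comes up against its shut stop. The square rarely lines up at first, so rest the key on the stem lightly and feel for the place where it drops on: never press or wrench the old brass stem hard (the limit is about 45 N). Then draw the key out, hang it back in its rest with the crossbar lying in both notches, let go, and leave the toys where they stand.

Things in the scene. Friction and masses are not known exactly. Their poses are not given: they have to be found in the camera images.
- valve_box: White sheet-steel valve box fixed on the ledge, upright. Origin on the ledge below the axis of the vertical sleeve and stem; z up. Housing x -60 to +105, y -60 to +60 mm, 128 mm high; foot flange 12 mm wider, copper pipe stubs at both x ends (to -100 and +145 mm, 32 mm high). A black flip cap lies folded back on top (x 43 to 99 mm, 136 mm high). Sleeve: 42 mm bore, open at its top.
- sleeve_mouth (a point): Centre of the sleeve's mouth on the valve box, 140 mm above the ledge. The mouth flares to about 56 mm; the 42 mm bore begins 16 mm lower and narrows to a 39 mm guide bush round the stem, from 10 mm above the stem's top down; the socket's corners clear it by 1.5 mm.
- stem_top (a point): Centre of the top of the brass square stem in the sleeve: 42 mm above the ledge, 98 mm below the mouth. Stem 16 mm square, its flat top's edges bevelled 0.8 mm; 16 mm of it stand free. This point is fixed to the valve box and does not turn. At zero spindle angle and zero play the square's faces are parallel to the valve box's x and y.
- spindle (a joint): Valve spindle angle, rad: 0 open, 1.571 shut against a solid stop; grows clockwise seen from above; starts 0.75 to 1.05; stiff (0.15 N m), stays where left. The square stem drives it through a worn dog coupling with 0.55 rad of free play either way (held by 0.12 N m of friction): this unmeasured offset must be felt for. Turning first takes up slack and play, then drives the spindle.
- t_key: Steel T-key, about 0.28 kg (mostly in the solid crossbar; tube shaft), hanging upright in its rest. Origin: centre of the socket's mouth, its lowest point; z up the shaft, y along the red crossbar. Shaft 14 mm round, 21 mm collar under the crossbar. Socket 25.5 mm square outside, 17.5 mm inside, faces along the key's x and y, 18 mm deep. It goes about 16 mm onto the stem, if within about 0.1 rad of any quarter turn.
- key_bar (a point): Centre of the key's red crossbar, 160 mm above the key's origin. The bar is 110 mm long (key's y), 14 mm thick (key's x), 20 mm high; grip it in the middle from above, across its 14 mm.
- key_rest: Dark steel fork rest fixed on the ledge, upright. Origin on the ledge midway between its two uprights, which stand at y = +-40 mm (8 mm thick in y, 36 mm wide in x over the horns). Foot plate 110 x 124 mm, 6 mm thick. Between the uprights it is open to +x and -x: the key's shaft hangs there, and leaves by lifting 22 mm or more and moving along x.
- rest_seat (a point): Where the crossbar's centre lies when the key hangs in the rest: 180 mm above the ledge, midway between the uprights, crossbar along the rest's y. Notch floors 170 mm above the ledge, 18 mm wide in x, with horns flaring up to 187 mm.
- dump_truck: Green plastic dump truck, 190 x 94 x 97 mm, loose. Origin under its centre. A bystander.
- taxi: Orange die-cast taxi, 110 x 44 x 45 mm, loose, standing between the valve box and the rest. Origin under its centre. A bystander.
- police_van: Black plastic police van, 176 x 76 x 86 mm, loose. Origin under its centre. A bystander.
- ramp: Wooden ramp block, 160 x 80 x 62 mm, loose. Origin under it. A bystander.
- display_cube: Clear acrylic display cube with a shut flip-top lid, 150 mm, fixed; with the knob of its lid it is about 195 mm high. Origin under its centre. A bystander.
Things that resemble listed ones, but are neither listed nor needed, are in the scene too. There is more than one size of the t_key; the job needs the smallest.

How it is judged:
On the way, in this order (a step that is already met when the one before it is completed fails the run):
1. the key's socket is fully down over the square stem (z of t_key in the frame of stem_top below -0.01 m and horizontal distance between t_key and stem_top below 0.004 m and angle between t_key's own z axis and vertical below 0.08 rad), for 0.2 s.
2. the valve is turned to its shut stop with the key still down on the stem (value of joint spindle above 1.47 rad and z of t_key in the frame of stem_top below -0.006 m and horizontal distance between t_key and stem_top below 0.006 m), for 0.1 s.
At the end, for the whole second after the job is handed in: The valve spindle is shut (above 1.47 rad, stop at 1.571); the T-key hangs at rest in its fork rest, the centre of its crossbar within 8 mm of its seat, upright within 0.08 rad, the crossbar along the rest within 0.15 rad (value of joint spindle above 1.47 rad and distance between key_bar and rest_seat below 0.008 m and angle between t_key's own z axis and vertical below 0.08 rad and angle between the y axis of t_key and the y axis of key_rest, either way round below 0.15 rad and linear speed of t_key below 0.02 m/s); the robot touches nothing.
It fails at once if the key is pressed or wrenched against the stem or the sleeve with more than 45 N (contact force between t_key and valve_box above 45 N).
It fails at once if a toy or the ramp is pushed more than 20 mm from its place (distance of any of dump_truck, taxi, police_van, ramp from where it was at the start of the episode above 0.02 m).
It also fails if it takes over 72 s, if anything falls off the work surface, if the arm or the gripper's body presses on something with over 40 N, if the wrist force passes 120 N, or if a joint passes its speed limit or range.

## Working session

There is one attempt and no reset: what is moved stays moved. The work goes in short steps, Python scripts to look and compute and a tool call to move; the robot and the scene stay as the last step left them, time stands still between calls to the robot, and variables do not carry over. Pictures are saved under pics/ and viewed, and the job is handed in when it is done.

Besides the shell and the picture viewer there is one more tool, called after ">>>" by a JSON object that holds its "api" and its "payload", one argument or row to a line. play_rows: Moves the arm, as the interface text tells. Its arguments: {"type":"object","properties":{"increments":{"type":"array"},"newtons":{"type":"number"}},"required":["increments"]}

```bash
ls; mkdir -p pics
python3 - <<'E'
from station import ctrl
import cv2
print(ctrl.get_obs()); print(ctrl.tcp_to_grasp)
for n in ["side","top","wrist"]:
    print(n,ctrl.calibration(n))
    cv2.imwrite(f"pics/{n}0.png",ctrl.camera(n)[:,:,::-1])
E
```

```text
pics
{'time_s': 0.0, 'qpos': array([ 1.09242524e+00,  3.00477395e-01,  1.52163648e+00,  3.20444907e-05,
        1.32069613e+00, -6.66114749e-02]), 'joint_vel': array([-0.0001563 , -0.00110076,  0.00106196,  0.00013806,  0.00054239,
       -0.00083771]), 'tau': array([-1.25514340e-03, -5.31795502e+01, -3.52747858e+01,  7.07269949e-02,
        2.42416654e-02, -9.89131900e-05]), 'ee_pos': array([0.21999165, 0.50377603, 0.20485945]), 'eef_rot': array([-1.66289855,  1.56957858, -2.07466611]), 'force': array([-0.12537555, -0.10621914,  0.06219961]), 'moment': array([-0.03766417, -0.00519783, -0.01255867]), 'grip_width': 0.09397544040008647}
0.0188
side {'fx': 455.55615654719895, 'fy': 455.55615654719895, 'cx': 277.2820356613898, 'cy': 208.01254120779788, 'rvec': array([ 2.28811545, -0.33349075,  0.16757954]), 'tvec': array([-0.51644371,  0.20423529,  1.40216941])}
top {'fx': 498.66674432250164, 'fy': 498.66674432250164, 'cx': 274.48438915496513, 'cy': 206.87734429011985, 'rvec': array([ 2.12026808, -2.16131204,  0.16532474]), 'tvec': array([0.03017397, 0.57822714, 1.52605308])}
wrist {'fx': 325.19226210127806, 'fy': 325.19226210127806, 'cx': 279.7238190777829, 'cy': 216.01568618277972, 'T_tool_cam': array([[ 1.57494098e-04, -2.66179137e-01,  9.63923567e-01,
        -1.79592130e-01],
       [ 9.99999987e-01,  1.25654862e-06, -1.63041588e-04,
        -8.16195722e-05],
       [ 4.21870522e-05,  9.63923580e-01,  2.66179133e-01,
        -7.72599387e-02],
       [ 0.00000000e+00,  0.00000000e+00,  0.00000000e+00,
         1.00000000e+00]])}
```

View pics/side0.png

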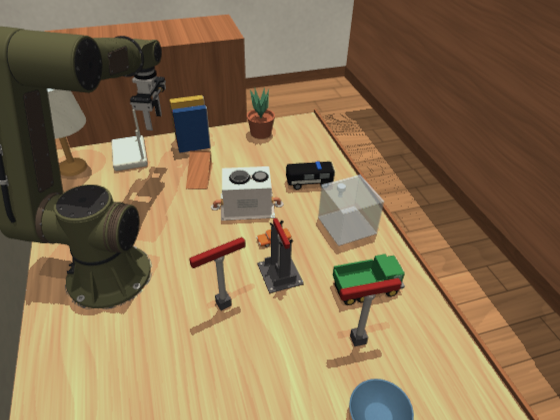

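View pics/top0.png

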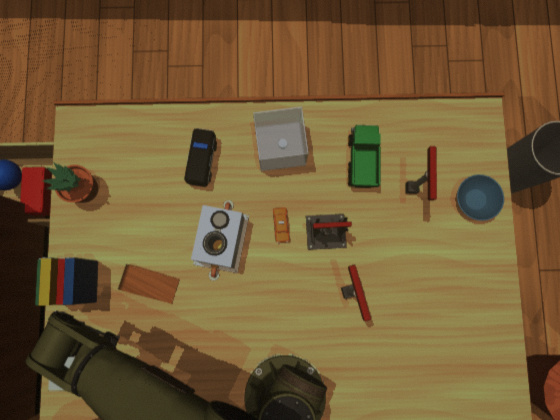

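View pics/wrist0.png

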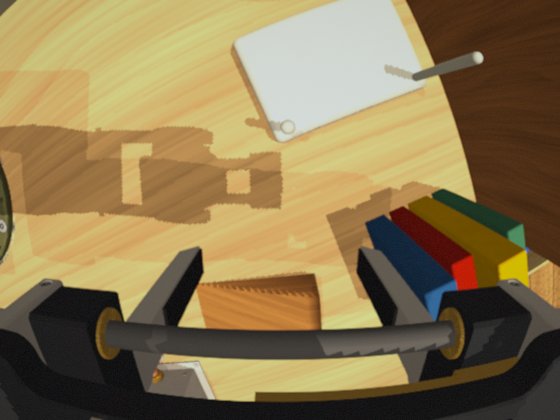

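```bash
cat > h.py <<'E'
import numpy as np, cv2
from station import ctrl
from scipy.spatial.transform import Rotation as R
def ray(n,uv):
    c=ctrl.calibration(n); Rm,_=cv2.Rodrigues(c['rvec']); 
    d=np.array([(uv[0]-c['cx'])/c['fx'],(uv[1]-c['cy'])/c['fy'],1.])
    return -Rm.T@c['tvec'], Rm.T@d
def onz(n,uv,z):
    o,d=ray(n,uv); return o+d*(z-o[2])/d[2]
def proj(n,p):
    c=ctrl.calibration(n); K=np.array([[c['fx'],0,c['cx']],[0,c['fy'],c['cy']],[0,0,1.]])
    return cv2.projectPoints(np.array([p],float),c['rvec'],c['tvec'],K,None)[0].ravel()
def toolT(o):
    T=np.eye(4);T[:3,:3]=R.from_euler('xyz',o['eef_rot']).as_matrix();T[:3,3]=o['ee_pos'];return T
def wray(o,uv):
    c=ctrl.calibration('wrist'); T=toolT(o)@c['T_tool_cam']
    v=np.array([uv[0]-c['cx'],uv[1]-c['cy']]);r=np.hypot(*v);th=r/c['fx']
    d=np.array([*(v/r*np.sin(th)),np.cos(th)]) if r>0 else np.array([0,0,1.])
    return T[:3,3],T[:3,:3]@d
def wonz(o,uv,z):
    p,d=wray(o,uv); return p+d*(z-p[2])/d[2]
E
python3 - <<'E'
import cv2
a=cv2.imread('pics/top0.png'); 
cv2.imwrite('pics/t1.png',cv2.resize(a[190:330,180:380],None,fx=4,fy=4,interpolation=cv2.INTER_CUBIC))
a=cv2.imread('pics/side0.png'); 
cv2.imwrite('pics/s1.png',cv2.resize(a[150:320,170:350],None,fx=3.5,fy=3.5,interpolation=cv2.INTER_CUBIC))
E
```

```text
(no output)
```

View pics/t1.png

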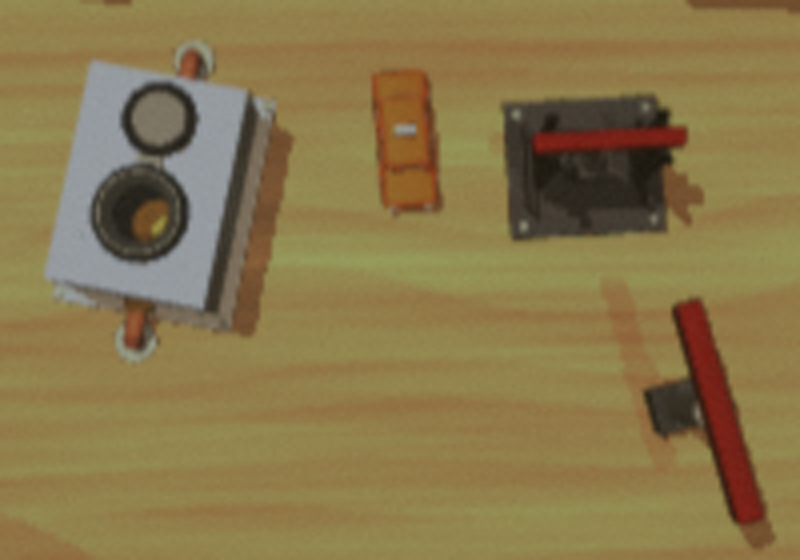

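View pics/s1.png

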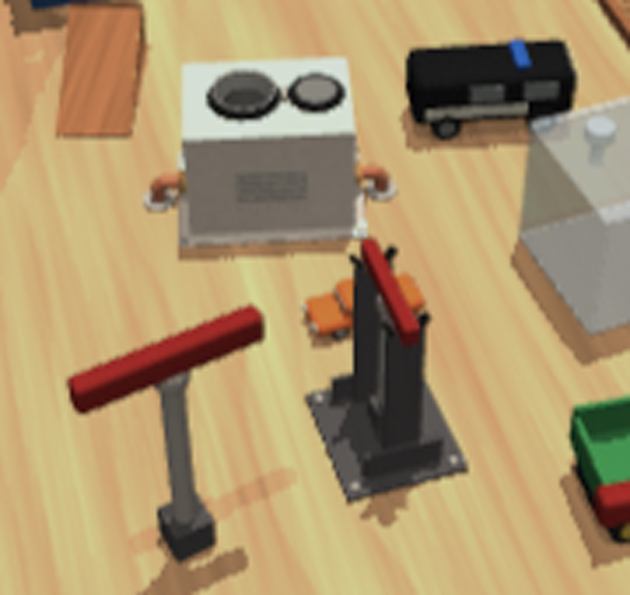

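Run:
```python
from h import *
a=cv2.imread('pics/top0.png'); hsv=cv2.cvtColor(a,cv2.COLOR_BGR2HSV)
m=(((hsv[...,0]<5)|(hsv[...,0]>172))&(hsv[...,1]>160)&(hsv[...,2]>60)).astype(np.uint8)
n,l,st,c=cv2.connectedComponentsWithStats(m)
for i in range(1,n):
    if st[i,4]>60:
        ys,xs=np.where(l==i);r=cv2.minAreaRect(np.c_[xs,ys].astype(np.float32));b=cv2.boxPoints(r)
        print(st[i],c[i],r)
f=lambda x,y:(180+x/4-.375,190+y/4-.375)
for nm,p,z in [('mouth',(139,212),.14),('cap',(159,119),.136),('A',(93,61),.128),('B',(251,93),.128),('C',(48,277),.128),('D',(208,309),.128),
 ('barL',(535,141),.19),('barR',(686,136),.19),('p1',(504,102),.006),('p2',(657,95),.006),('p3',(667,230),.006),('p4',(513,240),.006),('taxi',(405,140),.045),('k2a',(690,303),.19),('k2b',(747,520),.19)]:
    print(nm,onz('top',f(*p),z).round(4))
g=lambda x,y:(170+x/3.5-.36,150+y/3.5-.36)
print('side mouth',onz('side',g(243,93),.14), 'corners',onz('side',g(182,66),.128),onz('side',g(345,60),.128),onz('side',g(355,133),.128),onz('side',g(184,142),.128))
print('barends side',onz('side',g(369,243),.19),onz('side',g(412,322),.19))
```

```text
[430 147   6  52 301] [432.50830565 172.3654485 ] ((432.5, 172.5), (51.0, 5.0), 90.0)
[ 21 168  25  45 989] [ 32.63195147 189.23053589] ((32.190608978271484, 189.87844848632812), (23.388681411743164, 44.93780517578125), 3.012787342071533)
[313 222  38   6 155] [330.82580645 224.27741935] ((331.51019287109375, 224.2138214111328), (4.471124172210693, 37.053253173828125), 87.27368927001953)
[ 56 259   9  45 298] [ 60.02684564 281.13087248] ((60.04987335205078, 281.0024719238281), (6.591765880584717, 44.344608306884766), 2.8624050617218018)
[350 266  20  54 317] [359.35646688 292.93690852] ((359.22930908203125, 292.57958984375), (55.64319610595703, 5.981925964355469), 73.61045837402344)
mouth [0.4615 0.197  0.14  ]
cap [0.5303 0.1827 0.136 ]
A [0.5759 0.2327 0.128 ]
B [0.5495 0.1151 0.128 ]
C [0.416  0.2652 0.128 ]
D [0.3905 0.148  0.128 ]
barL [ 0.5023 -0.0902  0.19  ]
barR [ 0.5038 -0.1974  0.19  ]
p1 [ 0.5559 -0.0807  0.006 ]
p2 [ 0.5592 -0.2041  0.006 ]
p3 [ 0.4505 -0.2076  0.006 ]
p4 [ 0.4449 -0.0847  0.006 ]
taxi [5.22e-01 1.00e-04 4.50e-02]
k2a [ 0.386  -0.1952  0.19  ]
k2b [ 0.2366 -0.2281  0.19  ]
side mouth [0.46033748 0.19074001 0.14      ] corners [0.41485768 0.26495976 0.128     ] [0.57462483 0.22991564 0.128     ] [0.55179945 0.11643049 0.128     ] [0.39241115 0.14811414 0.128     ]
barends side [ 0.50128216 -0.0955222   0.19      ] [ 0.50780867 -0.19122773  0.19      ]
```

```bash
cat >> h.py <<'E'
def rep():
    o=ctrl.get_obs();T=toolT(o);y=T[:3,1];z=T[:3,2]
    print('t %.2f'%o['time_s'],'p',o['ee_pos'].round(4),'xdown',T[:3,0].round(4),'yaz %.2f deg'%np.degrees(np.arctan2(y[1],y[0])),'q',o['qpos'].round(3),'F',o['force'].round(2),'M',o['moment'].round(3),'w %.4f'%o['grip_width'])
    return o,T
def go(o,T,p):
    d=T[:3,:3].T@(np.array(p)-o['ee_pos']); print('delta tool cm',(d*100).round(2)); return d
E
python3 - <<'E'
from h import *
o,T=rep(); print(T.round(3)); c=T@ctrl.calibration('wrist')['T_tool_cam']; print(c.round(3))
E
```

```text
t 0.15 p [0.22   0.5038 0.205 ] xdown [-4.e-04 -8.e-04 -1.e+00] yaz 66.41 deg q [ 1.092  0.3    1.521  0.     1.321 -0.067] F [-0.44 -1.35 -0.02] M [-0.008  0.066  0.012] w 0.0940
[[-0.     0.4    0.916  0.22 ]
 [-0.001  0.916 -0.4    0.504]
 [-1.    -0.001 -0.     0.205]
 [ 0.     0.     0.     1.   ]]
[[ 0.4    0.883  0.243  0.149]
 [ 0.916 -0.386 -0.107  0.535]
 [-0.001  0.266 -0.964  0.385]
 [ 0.     0.     0.     1.   ]]
```

>>> {"api": "play_rows", "payload": {
  "increments": [
    [[0,-1.6,0,0,7],[0,-1.6,0,0,7],[0,-1.6,0,0,7],[0,-1.6,0,0,7],[0,-1.6,0,0,7],[0,-1.6,0,0,7],[0,0,0.76,3.8,0],[0,0,0.76,3.8,0],[0,0,0.76,3.8,0],[0,0,0.76,3.8,0],[0,0,0.76,3.8,0],[0,0,0.76,3.8,0]]
  ]
}}

```text
time_s: 1.15
ee_pos: [0.3564, 0.3135, 0.3014]
eef_rot: [-1.106, 1.571, -2.251]
force: [0.7, 1.0, 0.4]
grip_width: 0.0939
```

>>> {"api": "play_rows", "payload": {
  "increments": [
    [[0,0,0.76,3.8,0],[0,0,0.76,3.8,0],[0,0,0.76,3.8,0],[0,0,0.76,3.8,0],[0,0,0.76,3.8,0],[0,0,0.76,3.8,0],[0,0,0,0,0],[0,0,0,0,0],[0,0,0,0,0]]
  ]
}}

```text
time_s: 1.9
ee_pos: [0.4914, 0.1267, 0.3012]
eef_rot: [-2.177, 1.57, 2.961]
force: [-0.9, -0.2, 1.0]
grip_width: 0.0943
```

Run:
```python
from h import *
o,T=rep()
im=ctrl.camera('wrist')[:,:,::-1]; cv2.imwrite('pics/w1.png',im)
np.save('w1.npy',np.r_[o['ee_pos'],o['eef_rot']])
```

```text
t 1.90 p [0.4914 0.1267 0.3012] xdown [-6.e-04  1.e-04 -1.e+00] yaz 24.38 deg q [ 0.18   0.147  1.487  0.     1.508 -0.246] F [-0.91 -0.22  0.99] M [-0.058  0.06  -0.002] w 0.0943
```

View pics/w1.png

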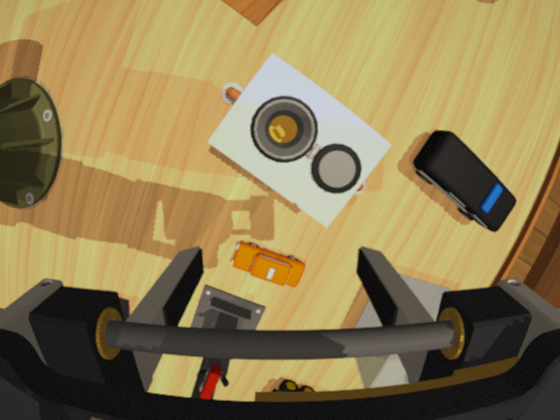

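Run:
```python
import cv2
a=cv2.imread('pics/w1.png')
cv2.imwrite('pics/w1c.png',cv2.resize(a[85:175,240:345],None,fx=6,fy=6,interpolation=cv2.INTER_CUBIC))
```

```text
(no output)
```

View pics/w1c.png

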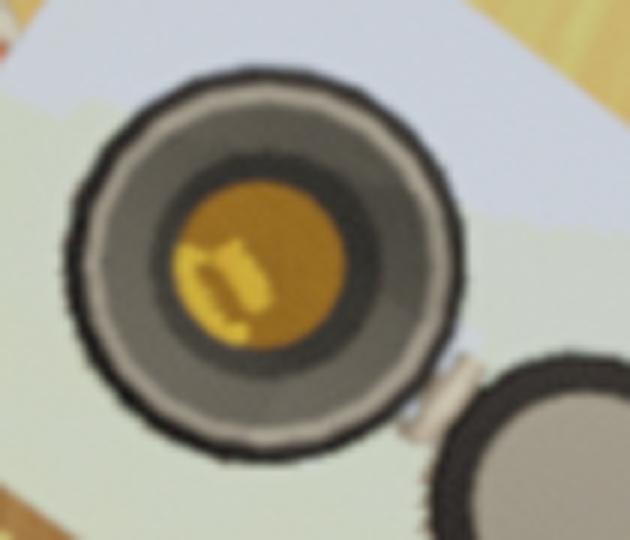

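Run:
```python
from h import *
import types
s=np.load('w1.npy'); o={'ee_pos':s[:3],'eef_rot':s[3:]}
f=lambda x,y:(240+x/6-.42,85+y/6-.42)
print('mouth',wonz(o,f(265,264),.14),'bush',wonz(o,f(260,265),.052))
a=cv2.imread('pics/w1.png')[112:147,264:302].astype(float)
out=np.clip((a-[0,60,110])*[4,3,3],0,255)
out=np.clip((a-np.array([10,90,140]))*np.array([3,3.5,3.5]),0,255).astype(np.uint8)
cv2.imwrite('pics/w1d.png',cv2.resize(out,None,fx=16,fy=16,interpolation=cv2.INTER_CUBIC))
```

```text
mouth [0.46326351 0.19856401 0.14      ] bush [0.4632884  0.19828739 0.052     ]
```

View pics/w1d.png

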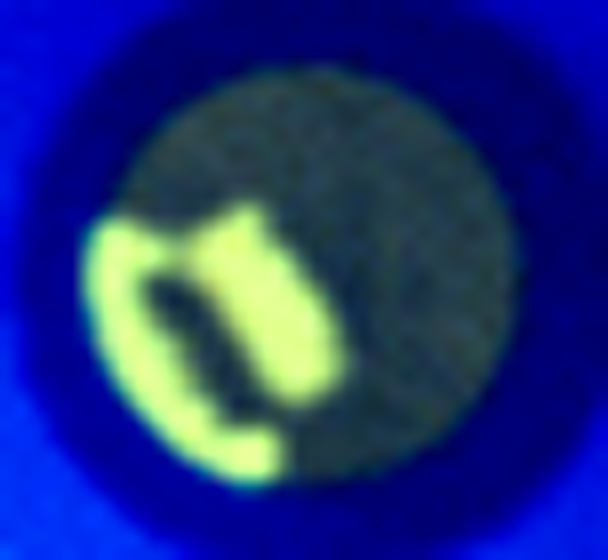

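Run:
```python
from h import *
s=np.load('w1.npy'); o={'ee_pos':s[:3],'eef_rot':s[3:]}
f=lambda x,y:(264+x/16-.47,112+y/16-.47)
def az(p,q,z=.042):
    a=wonz(o,f(*p),z);b=wonz(o,f(*q),z);d=b-a;print(a.round(4),b.round(4),'len %.4f az %.1f mod90 %.1f'%(np.linalg.norm(d),np.degrees(np.arctan2(d[1],d[0])),np.degrees(np.arctan2(d[1],d[0]))%90))
az((185,250),(275,400));az((190,250),(250,205)); az((195,260),(265,390)); az((150,285),(240,425),.03)
# wrist sleeve->cap direction, box edges
a=wonz(o,(272,54),.128);b=wonz(o,(391,145),.128);c=wonz(o,(327,227),.128);d=wonz(o,(209,143),.128)
for p,q in [(a,b),(d,c),(d,a),(c,b)]: v=q-p;print(p,np.linalg.norm(v),np.degrees(np.arctan2(v[1],v[0])))
m=(a+b+c+d)/4;print(m)
```

```text
[0.453 0.196 0.042] [0.465  0.1875 0.042 ] len 0.0147 az -35.0 mod90 55.0
[0.4534 0.1961 0.042 ] [0.4564 0.2017 0.042 ] len 0.0063 az 61.5 mod90 61.5
[0.4541 0.1955 0.042 ] [0.4639 0.188  0.042 ] len 0.0124 az -37.6 mod90 52.4
[0.4513 0.1919 0.03  ] [0.4634 0.1841 0.03  ] len 0.0144 az -33.2 mod90 56.8
[0.41792833 0.26847543 0.128     ] 0.16458055973349597 -11.775203329470775
[0.3949367  0.15177791 0.128     ] 0.1627291054028539 -11.717216784993417
[0.3949367  0.15177791 0.128     ] 0.11894085650315209 78.85438980746012
[0.55427483 0.11873063 0.128     ] 0.11877023329145515 77.9620830044232
[0.48654632 0.19346826 0.128     ]
```

>>> {"api": "play_rows", "payload": {
  "increments": [
    [[0,0,-1.44,3.59,0],[0,0,-1.44,3.59,0],[0,0,-1.44,3.59,0],[0,0,-1.44,3.59,0],[0,0,-1.44,3.59,0],[0,0,-1.44,3.59,0],[0,0,-1.44,3.59,0],[80,1,0,0,5.6],[80,1,0,0,5.6],[80,1,0,0,5.6],[80,1,0,0,5.6],[80,0,0,0,0]]
  ]
}}

```text
time_s: 2.95
ee_pos: [0.5032, -0.1426, 0.2599]
eef_rot: [-1.991, 1.568, 2.754]
force: [0.5, -0.7, -0.4]
grip_width: 0.0656
```

Run:
```python
from h import *
o,T=rep()
im=ctrl.camera('wrist')[:,:,::-1]; cv2.imwrite('pics/w2.png',im)
np.save('w2.npy',np.r_[o['ee_pos'],o['eef_rot']])
```

```text
t 2.95 p [ 0.5032 -0.1426  0.2599] xdown [-2.3e-03  9.0e-04 -1.0e+00] yaz 1.84 deg q [-0.346  0.204  1.514  0.     1.426 -0.378] F [ 0.51 -0.67 -0.4 ] M [-0.046  0.094 -0.002] w 0.0656
```

View pics/w2.png

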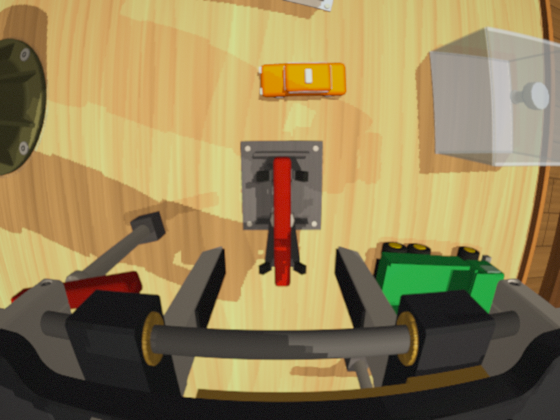

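Run:
```python
from h import *
s=np.load('w2.npy'); o={'ee_pos':s[:3],'eef_rot':s[3:]}
a=cv2.imread('pics/w2.png'); hsv=cv2.cvtColor(a,cv2.COLOR_BGR2HSV)
m=(((hsv[...,0]<5)|(hsv[...,0]>172))&(hsv[...,1]>150)&(hsv[...,2]>60)).astype(np.uint8)
for v in (160,180,220,250,265,275,282,285):
    u=np.where(m[v,255:310])[0]+255
    if len(u): print(v,u.min(),u.max(),a[v,u.min()],a[v,u.max()],wonz(o,((u.min()+u.max())/2,v),.19).round(4))
for u,v in [(283,156.5),(283,286),(283,278)]: print(wonz(o,(u,v),.19))
c=[(245,141),(322,142),(320,229),(243,228)]
P=[wonz(o,p,.006) for p in c];print(np.round(P,4),np.mean(P,0))
cv2.imwrite('pics/w2c.png',cv2.resize(a[135:295,225:340],None,fx=3.7,fy=3.7))
```

```text
160 273 290 [35 39 86] [ 26  33 121] [ 0.5029 -0.0896  0.19  ]
180 273 290 [26 30 96] [ 29  35 135] [ 0.5034 -0.1052  0.19  ]
220 274 289 [ 42  52 134] [ 23  36 167] [ 0.5045 -0.1374  0.19  ]
250 274 290 [ 22  25 103] [20 25 92] [ 0.5057 -0.1631  0.19  ]
265 274 290 [ 40  46 100] [38 42 94] [ 0.5062 -0.1766  0.19  ]
275 276 288 [ 12  24 131] [  7  18 132] [ 0.5065 -0.186   0.19  ]
282 276 288 [  9  21 136] [ 11  19 129] [ 0.5068 -0.1926  0.19  ]
[ 0.50392006 -0.08683196  0.19      ]
[ 0.50775239 -0.19650886  0.19      ]
[ 0.50747346 -0.18877552  0.19      ]
[[ 0.4547 -0.0831  0.006 ]
 [ 0.557  -0.081   0.006 ]
 [ 0.5612 -0.2019  0.006 ]
 [ 0.4531 -0.204   0.006 ]] [ 0.50648175 -0.14251327  0.006     ]
```

View pics/w2c.png

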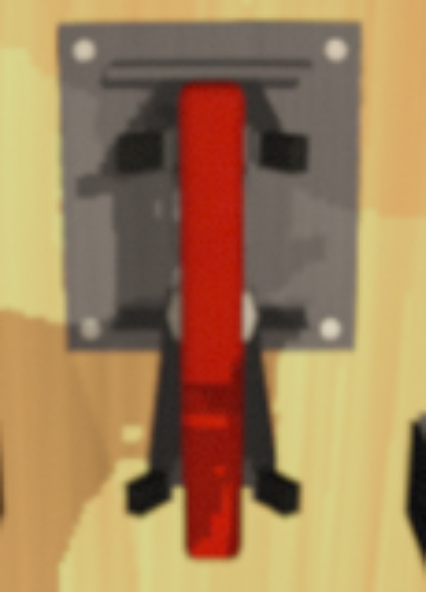

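>>> {"api": "play_rows", "payload": {
  "increments": [
    [[80,2.2,0.08,0.0,0],[80,2.2,0,0,0],[80,2.2,0,0,0],[80,2.15,0,0,0],[80,0,0,0,0],[80,0,0,0,0]]
  ],
  "newtons": 25
}}

```text
time_s: 3.5
ee_pos: [0.5046, -0.1435, 0.1746]
eef_rot: [-1.935, 1.57, 2.815]
force: [0.6, 0.0, 0.3]
grip_width: 0.0641
```

>>> {"api": "play_rows", "payload": {
  "increments": [
    [[255,0,0,0,0],[255,0,0,0,0],[255,0,0,0,0],[255,0,0,0,0],[255,0,0,0,0],[255,0,0,0,0],[255,0,0,0,0],[255,0,0,0,0],[255,0,0,0,0]]
  ],
  "newtons": 25
}}

```text
time_s: 4.25
ee_pos: [0.5045, -0.144, 0.174]
eef_rot: [1.043, 1.571, -0.493]
force: [0.9, -0.1, 0.7]
grip_width: 0.0137
```

Run:
```python
from h import *
o,T=rep()
im=ctrl.camera('wrist')[:,:,::-1]; cv2.imwrite('pics/w3.png',im)
np.save('w3.npy',np.r_[o['ee_pos'],o['eef_rot']])
```

```text
t 4.25 p [ 0.5045 -0.144   0.174 ] xdown [ 1.e-04 -0.e+00 -1.e+00] yaz 2.01 deg q [-0.348  0.272  1.633 -0.     1.237 -0.383] F [ 0.92 -0.11  0.7 ] M [-0.069  0.037 -0.031] w 0.0137
```

View pics/w3.png

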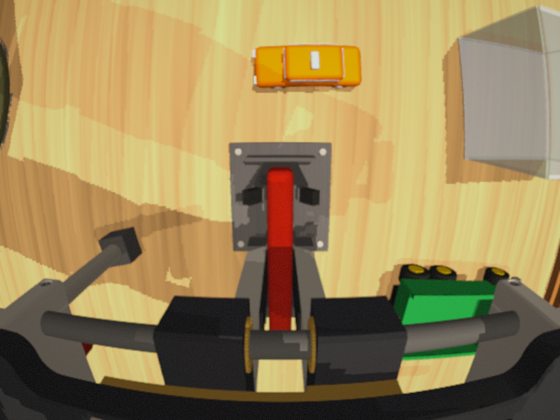

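Run:
```python
from h import *
s=np.load('w3.npy'); o={'ee_pos':s[:3],'eef_rot':s[3:]}
for v in (167.5,168.5,169.5): print(wonz(o,(280,v),.19))
a=cv2.imread('pics/w3.png');print(a[160:178,280])
P=[wonz(o,p,.006) for p in [(232,144),(330,144),(328,250),(233,250)]];print(np.round(P,4),np.mean(P,0))
```

```text
[ 0.50278606 -0.08652966  0.19      ]
[ 0.502804   -0.08703998  0.19      ]
[ 0.50282195 -0.08755068  0.19      ]
[[ 94 101 110]
 [ 77  83  90]
 [ 54  59  64]
 [ 49  50  56]
 [ 47  51  56]
 [ 50  53  57]
 [ 45  51  70]
 [ 24  27  92]
 [  7  11  98]
 [  6  14 107]
 [ 15  21 129]
 [ 13  24 160]
 [ 15  30 180]
 [ 15  33 188]
 [ 16  33 194]
 [  4  28 198]
 [ 14  36 202]
 [ 14  38 204]]
[[ 0.4515 -0.0848  0.006 ]
 [ 0.5562 -0.0811  0.006 ]
 [ 0.5624 -0.2016  0.006 ]
 [ 0.4527 -0.2054  0.006 ]] [ 0.50568703 -0.14319371  0.006     ]
```

>>> {"api": "play_rows", "payload": {
  "increments": [
    [[255,-0.7,0,0,0],[255,-1.4,0,0,0],[255,-2,0,0,0],[255,-2,0,0,0],[255,-2,0,0,0],[255,-2,0,0,0],[255,-2,0,0,0],[255,-1.9,0,0,0],[255,-1,0,0,0],[255,0,-0.1,-0.5,0],[255,0,-0.14,-1.5,0]]
  ]
}}

```text
time_s: 5.22
ee_pos: [0.5012, -0.1247, 0.3232]
eef_rot: [-1.507, 1.57, -3.044]
force: [-0.3, 0.8, -3.3]
grip_width: 0.0135
```

>>> {"api": "play_rows", "payload": {
  "increments": [
    [[255,0,-0.25,-3,0],[255,0,-0.26,-3,0],[255,0,-0.26,-3,0],[255,0,-0.26,-3,0],[255,0,-0.26,-3,0],[255,0,-0.26,-3,0],[255,0,-0.26,-3,0],[255,0,-0.26,-3,0],[255,0,-0.26,-3,0],[255,0,-0.19,-2.5,0],[255,0,-0.1,-1.7,0],[255,0,0,-1,0]]
  ]
}}

```text
time_s: 6.22
ee_pos: [0.463, 0.1986, 0.3226]
eef_rot: [-1.41, 1.569, -2.944]
force: [0.4, -0.1, -2.6]
grip_width: 0.0134
```

>>> {"api": "play_rows", "payload": {
  "increments": [
    [[255,0,0,0,-3.5],[255,0,0,0,-5],[255,0,0,0,-5],[255,0,0,0,-5],[255,0,0,0,-5],[255,0,0,0,-5],[255,0,0,0,-5],[255,0,0,0,-5],[255,0,0,0,-5],[255,0,0,0,-5],[255,0,0,0,-5],[255,0,0,0,0]]
  ]
}}

```text
time_s: 7.22
ee_pos: [0.4637, 0.1964, 0.3231]
eef_rot: [-2.174, 1.569, -2.772]
force: [0.1, 0.2, -3.3]
grip_width: 0.0134
```

Run:
```python
from h import *
o,T=rep(); go(o,T,[.464,.1968,.324])
for n in ('wrist','side','top'):
  im=ctrl.camera(n)[:,:,::-1]; cv2.imwrite(f'pics/{n}4.png',im)
a=cv2.imread('pics/side4.png')[60:230,150:350];b=cv2.imread('pics/top4.png')[170:300,160:300]
cv2.imwrite('pics/s4.png',cv2.resize(a,None,fx=3.5,fy=3.5));cv2.imwrite('pics/t4.png',cv2.resize(b,None,fx=4.4,fy=4.4))
```

```text
t 7.22 p [0.4637 0.1964 0.3231] xdown [-1.3e-03 -5.0e-04 -1.0e+00] yaz 55.72 deg q [ 0.328  0.132  1.455 -0.     1.556 -0.645] F [ 0.15  0.16 -3.31] M [0.033 0.04  0.008] w 0.0134
delta tool cm [-0.09  0.05 -0.  ]
```

View pics/s4.png

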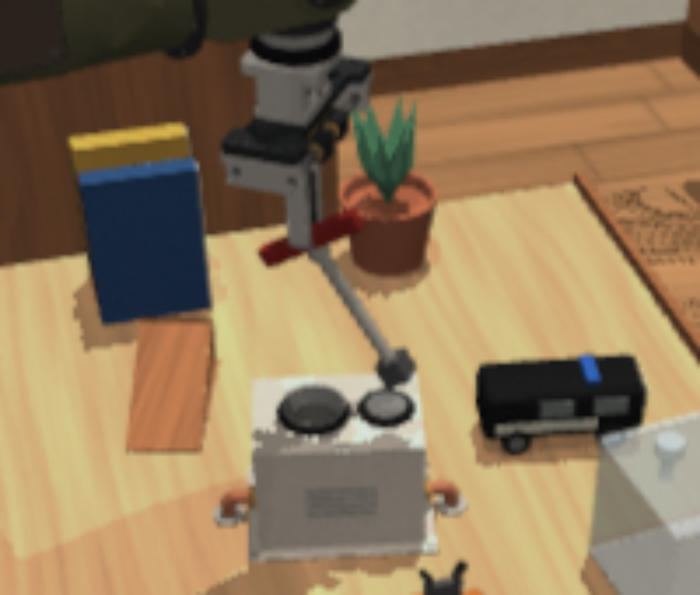

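View pics/t4.png

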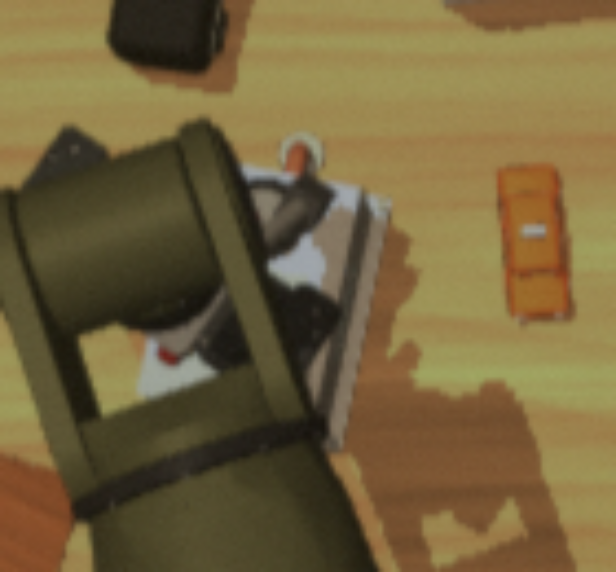

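View pics/wrist4.png

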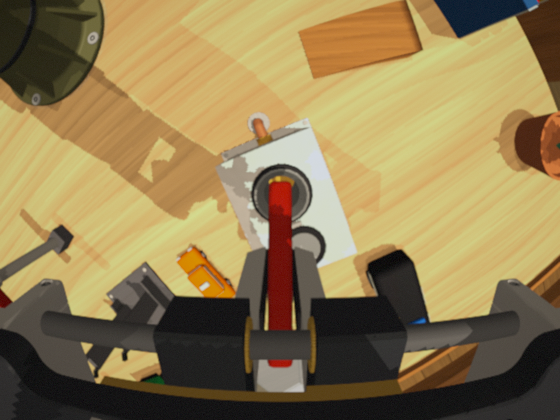

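Run:
```python
from h import *
o,T=rep(); b=o['ee_pos']+[0,0,.006]; z=T[:3,2]
print('bar px side',proj('side',b), 'socket px', 150+397/3.5,60+368/3.5, 'top socket', 160+315/4.4,170+195/4.4)
for th in range(15,50,5):
    t=np.radians(th); d=np.sin(t)*z+np.cos(t)*np.array([0,0,-1]); 
    p=b+d*.151
    print(th,(b+.16*d).round(4),proj('side',p).round(1),proj('top',p).round(1))
```

```text
t 7.37 p [0.4638 0.1966 0.3235] xdown [-7.e-04 -3.e-04 -1.e+00] yaz 55.32 deg q [ 0.328  0.132  1.454 -0.     1.557 -0.637] F [ 0.21 -0.97 -2.46] M [ 0.01   0.029 -0.016] w 0.0136
bar px side [237.17652214 127.15676464] socket px 263.42857142857144 165.14285714285714 top socket 231.59090909090907 214.3181818181818
15 [0.4979 0.173  0.1749] [250.1 167. ] [220.5 229.1]
20 [0.5088 0.1654 0.1791] [253.7 166.8] [222.8 225.3]
25 [0.5194 0.1581 0.1844] [257.1 166.3] [225.1 221.5]
30 [0.5296 0.151  0.1909] [260.4 165.5] [227.2 217.9]
35 [0.5393 0.1443 0.1984] [263.6 164.4] [229.2 214.3]
40 [0.5484 0.138  0.2069] [266.6 163. ] [231.  210.8]
45 [0.5568 0.1322 0.2163] [269.5 161.4] [232.7 207.5]
```

>>> {"api": "play_rows", "payload": {
  "increments": [
    [[255,0,0,-0.6,0],[255,0,0,-1.1,0],[255,0,0,-1.5,0],[255,0,0,-1.5,0],[255,0,0,-1.5,0],[255,0,0,-1.4,0],[255,0,0,-1.0,0],[255,0.6,0,-0.6,0],[255,1,0,0,0],[255,1,0,0,0],[255,0.5,0,0,0],[255,0,0,0,0]]
  ]
}}

```text
time_s: 8.37
ee_pos: [0.388, 0.2483, 0.2911]
eef_rot: [-2.018, 1.568, -2.621]
force: [-0.1, 0.1, -2.2]
grip_width: 0.014
```

Run:
```python
from h import *
o,T=rep(); 
for n in ('side','top'):
  im=ctrl.camera(n)[:,:,::-1]; cv2.imwrite(f'pics/{n}5.png',im)
a=cv2.imread('pics/side5.png')[60:230,150:350];b=cv2.imread('pics/top5.png')[170:300,160:300]
cv2.imwrite('pics/s5.png',cv2.resize(a,None,fx=3.5,fy=3.5));cv2.imwrite('pics/t5.png',cv2.resize(b,None,fx=4.4,fy=4.4))
```

```text
t 8.37 p [0.388  0.2483 0.2911] xdown [-0.0025 -0.0014 -1.    ] yaz 55.46 deg q [ 0.49   0.043  1.623 -0.     1.478 -0.478] F [-0.14  0.11 -2.23] M [ 0.034  0.029 -0.018] w 0.0140
```

View pics/s5.png

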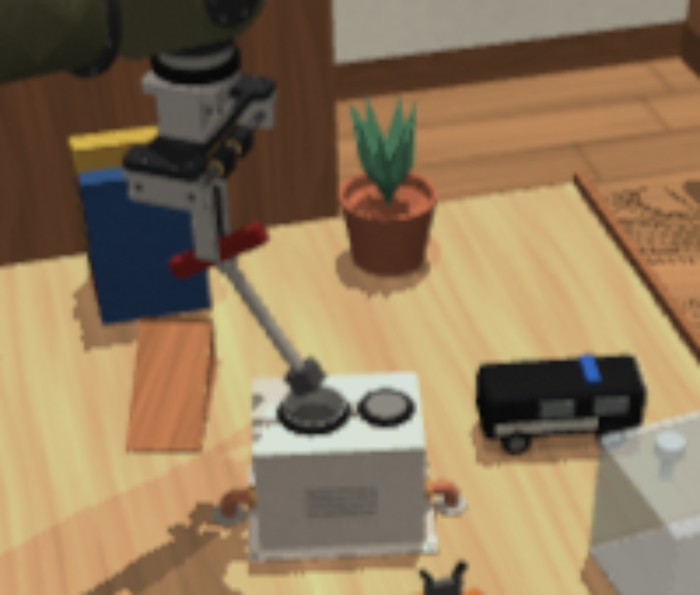

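View pics/t5.png

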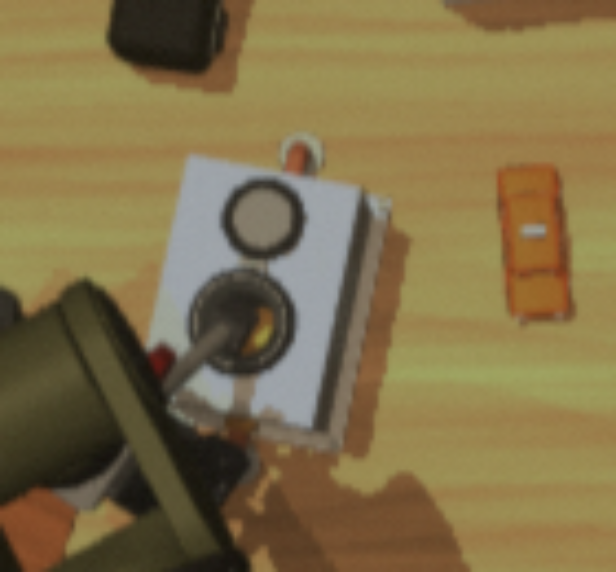

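>>> {"api": "play_rows", "payload": {
  "increments": [
    [[255,0.8,0,0,0],[255,0.8,0,0.1,0],[255,0.8,0,0.1,0],[255,0.7,0,0,0],[255,0.4,0,0,0],[255,0,0,0,0]]
  ]
}}

```text
time_s: 8.97
ee_pos: [0.3895, 0.2476, 0.2569]
eef_rot: [-2.054, 1.569, -2.656]
force: [-0.4, -0.9, -2.2]
grip_width: 0.014
```

```bash
cat > look.py <<'E'
import sys
from h import *
o,T=rep(); k=sys.argv[1]
ims=[]
for n,r,f in (('side',(80,230,170,330),2.5),('top',(170,300,160,300),2.9)):
  im=ctrl.camera(n)[r[0]:r[1],r[2]:r[3],::-1]; ims.append(cv2.resize(im,(400,375),interpolation=cv2.INTER_CUBIC))
cv2.imwrite(f'pics/l{k}.png',np.hstack(ims))
E
python3 look.py 6
```

```text
t 8.97 p [0.3895 0.2476 0.2569] xdown [-1.4e-03 -8.0e-04 -1.0e+00] yaz 55.50 deg q [ 0.487  0.063  1.68   0.     1.4   -0.482] F [-0.43 -0.88 -2.21] M [ 0.041  0.101 -0.013] w 0.0140
```

View pics/l6.png

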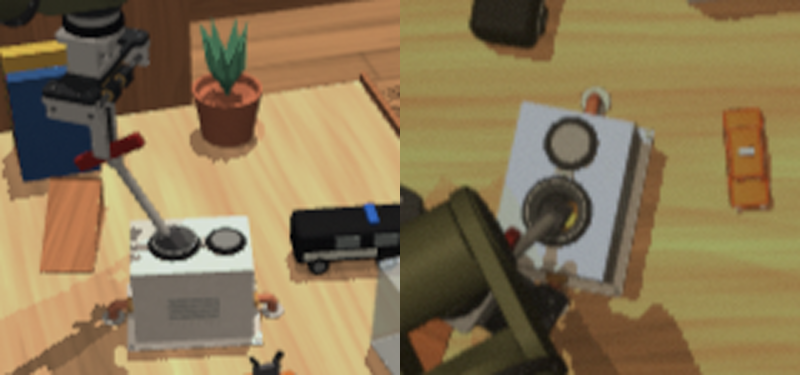

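>>> {"api": "play_rows", "payload": {
  "increments": [
    [[255,0,0,0.6,0],[255,0,0,0.6,0],[255,-0.3,0,0.6,0],[255,-0.3,0,0.6,0],[255,-0.3,0,0.6,0],[255,-0.3,0,0.6,0],[255,-0.2,0,0.6,0],[255,-0.2,0,0.6,0],[255,0,0,0,0]]
  ]
}}

```text
time_s: 9.82
ee_pos: [0.4302, 0.2201, 0.2746]
eef_rot: [1.136, 1.57, 0.533]
force: [-2.6, 2.1, 2.0]
grip_width: 0.0138
```

```bash
python3 look.py 7
```

```text
t 9.82 p [0.4302 0.2201 0.2746] xdown [ 9.e-04  5.e-04 -1.e+00] yaz 55.46 deg q [ 0.397  0.102  1.598  0.     1.441 -0.571] F [-2.61  2.13  1.97] M [ 0.439  0.565 -0.01 ] w 0.0138
```

View pics/l7.png

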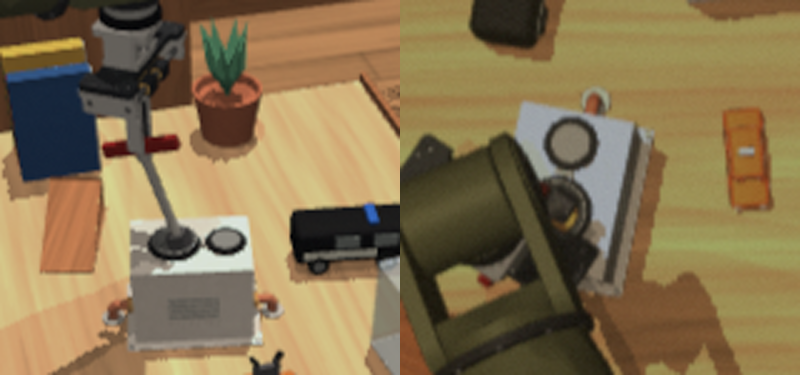

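>>> {"api": "play_rows", "payload": {
  "increments": [
    [[255,-0.2,0,0.6,0],[255,-0.2,0,0.6,0],[255,-0.1,0,0.6,0],[255,0,0,0.6,0],[255,0,0,0.6,0],[255,0,0,0.6,0],[255,0,0,0.6,0],[255,0,0,0.5,0],[255,0,0,0.2,0],[255,0,0,0,0]]
  ]
}}

```text
time_s: 10.75
ee_pos: [0.4701, 0.1924, 0.2786]
eef_rot: [-1.993, 1.57, -2.596]
force: [-0.4, 1.5, 0.0]
grip_width: 0.0139
```

```bash
python3 look.py 8
python3 - <<'E'
from h import *
cv2.imwrite('pics/w8.png',ctrl.camera('wrist')[:,:,::-1])
E
```

```text
t 10.75 p [0.4701 0.1924 0.2786] xdown [-4.e-04 -2.e-04 -1.e+00] yaz 55.47 deg q [ 0.316  0.158  1.526 -0.     1.459 -0.652] F [-0.4   1.51  0.03] M [0.448 0.192 0.035] w 0.0139
```

View pics/l8.png

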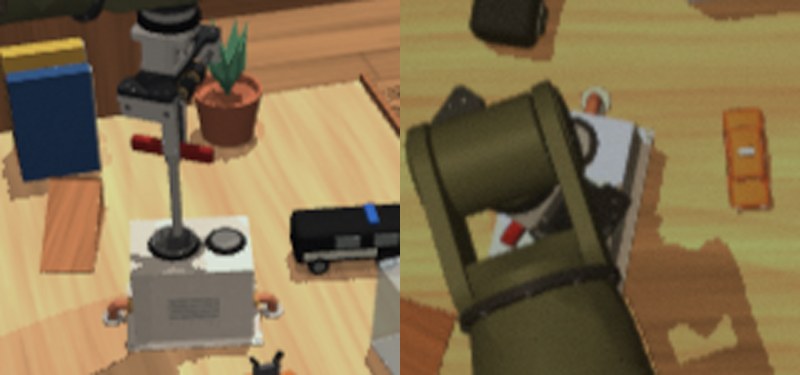

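View pics/w8.png

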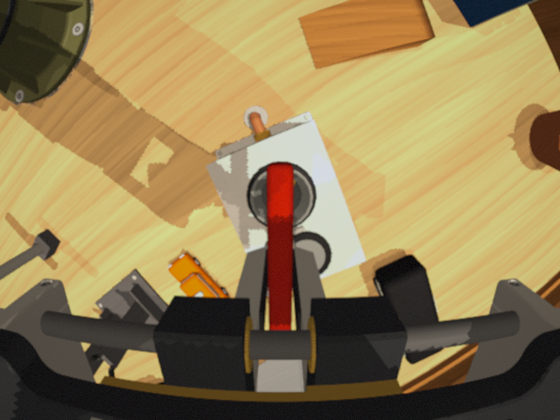

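Run:
```python
import cv2
a=cv2.imread('pics/w3.png');b=cv2.imread('pics/w8.png')
for im in (a,b):
    print([(v,im[v,274:286,2].mean().round(),im[v,274:286,1].mean().round()) for v in range(160,176)])
    for v in (180,200): 
        r=im[v,255:310].astype(int); u=[255+i for i in range(55) if r[i,2]>2.2*r[i,1]+20]; print(v,u[0],u[-1])
```

```text
[(160, np.float64(109.0), np.float64(101.0)), (161, np.float64(88.0), np.float64(82.0)), (162, np.float64(63.0), np.float64(59.0)), (163, np.float64(56.0), np.float64(51.0)), (164, np.float64(56.0), np.float64(52.0)), (165, np.float64(57.0), np.float64(52.0)), (166, np.float64(68.0), np.float64(47.0)), (167, np.float64(90.0), np.float64(26.0)), (168, np.float64(98.0), np.float64(15.0)), (169, np.float64(107.0), np.float64(17.0)), (170, np.float64(129.0), np.float64(20.0)), (171, np.float64(160.0), np.float64(25.0)), (172, np.float64(180.0), np.float64(29.0)), (173, np.float64(188.0), np.float64(30.0)), (174, np.float64(193.0), np.float64(31.0)), (175, np.float64(199.0), np.float64(33.0))]
180 267 293
200 267 292
[(160, np.float64(207.0), np.float64(213.0)), (161, np.float64(158.0), np.float64(159.0)), (162, np.float64(94.0), np.float64(70.0)), (163, np.float64(81.0), np.float64(16.0)), (164, np.float64(103.0), np.float64(13.0)), (165, np.float64(132.0), np.float64(20.0)), (166, np.float64(153.0), np.float64(24.0)), (167, np.float64(163.0), np.float64(25.0)), (168, np.float64(171.0), np.float64(27.0)), (169, np.float64(177.0), np.float64(27.0)), (170, np.float64(182.0), np.float64(29.0)), (171, np.float64(182.0), np.float64(29.0)), (172, np.float64(183.0), np.float64(29.0)), (173, np.float64(182.0), np.float64(28.0)), (174, np.float64(183.0), np.float64(27.0)), (175, np.float64(182.0), np.float64(26.0))]
180 267 292
200 267 292
```

>>> {"api": "play_rows", "payload": {
  "increments": [
    [[255,0.3,0,-0.3,0],[255,0.4,0,-0.2,0],[255,0.4,0,-0.1,0],[255,0.4,0,0,0],[255,0.4,0,0,0],[255,0,0,0,0]]
  ]
}}

```text
time_s: 11.4
ee_pos: [0.4644, 0.1961, 0.2588]
eef_rot: [-2.136, 1.569, -2.738]
force: [-1.3, 0.6, -2.3]
grip_width: 0.0135
```

```bash
python3 look.py 9
```

```text
t 11.40 p [0.4644 0.1961 0.2588] xdown [-1.5e-03 -6.0e-04 -1.0e+00] yaz 55.51 deg q [ 0.327  0.16   1.568 -0.     1.415 -0.642] F [-1.28  0.6  -2.32] M [-0.088  0.012  0.004] w 0.0135
```

View pics/l9.png

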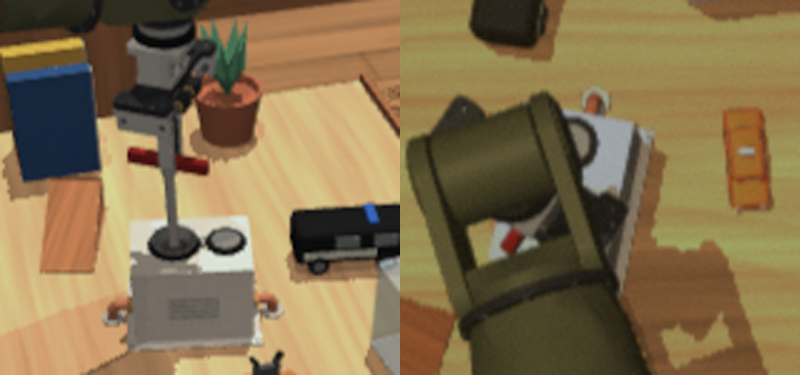

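>>> {"api": "play_rows", "payload": {
  "increments": [
    [[255,0.5,0,0,0],[255,0.5,0,0,0],[255,0.5,0,0,0],[255,0.5,0,0,0],[255,0.5,0,0,0],[255,0.5,0,0,0],[255,0,0,0,0],[255,0,0,0,0]]
  ]
}}

```text
time_s: 12.17
ee_pos: [0.4647, 0.1962, 0.2297]
eef_rot: [-2.231, 1.57, -2.833]
force: [0.8, -0.2, -2.3]
grip_width: 0.0137
```

```bash
python3 look.py 10;python3 - <<'E'
from h import *
im=ctrl.camera('wrist')[:,:,::-1]
cv2.imwrite('pics/w10.png',im)
print([(v,im[v,274:286,2].mean().round(),im[v,274:286,1].mean().round()) for v in range(158,176)])
E
```

```text
t 12.17 p [0.4647 0.1962 0.2297] xdown [-4.e-04 -1.e-04 -1.e+00] yaz 55.50 deg q [ 0.327  0.179  1.613  0.     1.35  -0.642] F [ 0.76 -0.19 -2.3 ] M [-0.027 -0.01  -0.015] w 0.0137
[(158, np.float64(212.0), np.float64(218.0)), (159, np.float64(213.0), np.float64(219.0)), (160, np.float64(210.0), np.float64(215.0)), (161, np.float64(187.0), np.float64(187.0)), (162, np.float64(121.0), np.float64(109.0)), (163, np.float64(81.0), np.float64(23.0)), (164, np.float64(104.0), np.float64(14.0)), (165, np.float64(133.0), np.float64(20.0)), (166, np.float64(154.0), np.float64(24.0)), (167, np.float64(163.0), np.float64(25.0)), (168, np.float64(170.0), np.float64(27.0)), (169, np.float64(177.0), np.float64(26.0)), (170, np.float64(181.0), np.float64(28.0)), (171, np.float64(182.0), np.float64(29.0)), (172, np.float64(182.0), np.float64(27.0)), (173, np.float64(182.0), np.float64(27.0)), (174, np.float64(182.0), np.float64(27.0)), (175, np.float64(182.0), np.float64(28.0))]
```

View pics/l10.png

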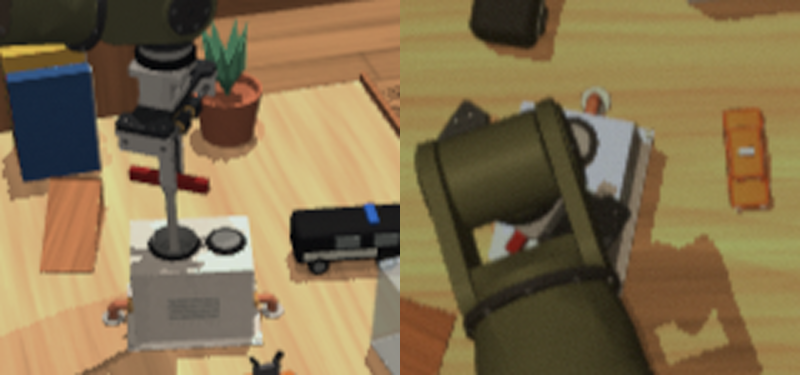

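View pics/w10.png

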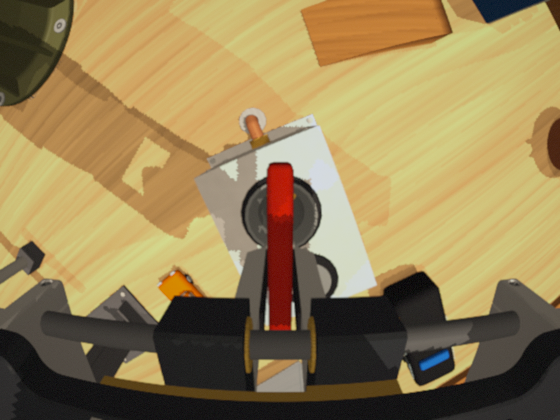

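```bash
cat > barp.py <<'E'
from h import *
c=ctrl.calibration('wrist');Tc=np.linalg.inv(c['T_tool_cam'])
def px(p):
    q=Tc@np.r_[p,1];r=np.hypot(q[0],q[1]);th=np.arctan2(r,q[2]);return c['cx']+c['fx']*th*q[0]/r,c['cy']+c['fx']*th*q[1]/r
# bar centre in tool: x=-0.006+dx, z=s ; key z(up)= -tool x ; tip tilts to +tool z by th
def end(th,s=0,dx=0):
    t=np.radians(th); up=np.array([-np.cos(t),0,-np.sin(t)]); al=np.array([-np.sin(t),0,np.cos(t)]) # along +z
    b=np.array([-.006+dx,0,s]); e=b-.055*al
    return [px(e+k*up)[1] for k in (-.01,.01)]
if __name__=='__main__':
    for th in (-10,-6,-3,0,3,6,10,35): print(th,np.round(end(th),1),np.round(end(th,-.0012),1))
E
python3 barp.py
```

```text
-10 [168.1 180.3] [165.9 177.8]
-6 [167.5 176.6] [165.4 174.2]
-3 [167.4 174.3] [165.3 171.9]
0 [167.6 172.3] [165.5 170. ]
3 [168.  170.7] [166.  168.4]
6 [168.7 169.5] [166.7 167.2]
10 [170.  168.2] [168. 166.]
35 [185.6 171.8] [183.8 169.9]
```

>>> {"api": "play_rows", "payload": {
  "increments": [
    [[255,0.3,0,0.1,0],[255,0.3,0,0.1,0],[255,0.3,0,0,0],[255,0.3,0,0,0],[255,0.3,0,0,0],[255,0.3,0,0,0],[255,0.2,0,0,0],[255,0,0,0,0]]
  ]
}}

```text
time_s: 12.98
ee_pos: [0.4662, 0.1951, 0.2095]
eef_rot: [-2.384, 1.57, -2.986]
force: [-0.2, -0.4, -2.1]
grip_width: 0.0139
```

```bash
python3 -c "
from h import *
rep()"
```

```text
t 12.98 p [0.4662 0.1951 0.2095] xdown [-6.e-04 -1.e-04 -1.e+00] yaz 55.51 deg q [ 0.324  0.197  1.639  0.     1.305 -0.645] F [-0.25 -0.39 -2.1 ] M [ 0.063 -0.029  0.049] w 0.0139
```

>>> {"api": "play_rows", "payload": {
  "increments": [
    [[255,0.2,0,0,0],[255,0.2,0,0,0],[255,0.2,0,0,0],[255,0.2,0,0,0],[255,0,0,0,0]]
  ]
}}

```text
time_s: 13.4
ee_pos: [0.4662, 0.1951, 0.2015]
eef_rot: [-2.632, 1.57, 3.05]
force: [0.4, 1.1, -3.1]
grip_width: 0.0141
```

>>> {"api": "play_rows", "payload": {
  "increments": [
    [[255,0.2,0,0,0],[255,0.2,0,0,0],[255,0,0,0,0]]
  ]
}}

```text
time_s: 13.65
ee_pos: [0.4663, 0.1951, 0.1975]
eef_rot: [-2.559, 1.57, 3.122]
force: [-0.1, 1.6, -2.9]
grip_width: 0.0136
```

```bash
python3 -c "
from h import *
rep()"
```

```text
t 13.65 p [0.4663 0.1951 0.1975] xdown [-4.e-04  0.e+00 -1.e+00] yaz 55.51 deg q [ 0.324  0.208  1.655  0.     1.279 -0.645] F [-0.06  1.63 -2.85] M [ 0.509 -0.148  0.064] w 0.0136
```

>>> {"api": "play_rows", "payload": {
  "increments": [
    [[255,0.1,0,0,0],[255,0.1,0,0,0],[255,0.1,0,0,0],[255,0,0,0,0]]
  ]
}}

```text
time_s: 13.98
ee_pos: [0.4663, 0.1951, 0.1948]
eef_rot: [-2.572, 1.571, 3.11]
force: [0.4, 1.6, -2.8]
grip_width: 0.0135
```

>>> {"api": "play_rows", "payload": {
  "increments": [
    [[255,0.1,0,0,0],[255,0.1,0,0,0],[255,0,0,0,0]]
  ]
}}

```text
time_s: 14.23
ee_pos: [0.4669, 0.1952, 0.1939]
eef_rot: [0.818, 1.569, 0.216]
force: [0.1, -0.1, 6.9]
grip_width: 0.0138
```

```bash
python3 -c "
from h import *
rep()"
```

```text
t 14.23 p [0.4669 0.1952 0.1939] xdown [ 2.e-03  4.e-04 -1.e+00] yaz 55.51 deg q [ 0.324  0.211  1.66  -0.     1.269 -0.645] F [ 0.13 -0.12  6.89] M [ 0.261  0.248 -0.006] w 0.0138
```

>>> {"api": "play_rows", "payload": {
  "increments": [
    [[255,0,0,0,1.5],[255,0,0,0,1.5],[255,0,0,0,0]]
  ]
}}

```text
time_s: 14.48
ee_pos: [0.4668, 0.1951, 0.194]
eef_rot: [0.857, 1.569, 0.201]
force: [-1.0, 0.8, 6.2]
grip_width: 0.0138
```

>>> {"api": "play_rows", "payload": {
  "increments": [
    [[255,0,0,0,1.5],[255,0,0,0,1.5],[255,0,0,0,0]]
  ]
}}

```text
time_s: 14.73
ee_pos: [0.4668, 0.1951, 0.1939]
eef_rot: [0.885, 1.569, 0.176]
force: [-1.5, 0.9, 6.5]
grip_width: 0.0139
```

```bash
python3 -c "
from h import *
rep()"
```

```text
t 14.73 p [0.4668 0.1951 0.1939] xdown [ 1.6e-03  3.0e-04 -1.0e+00] yaz 49.41 deg q [ 0.324  0.211  1.66  -0.     1.269 -0.539] F [-1.48  0.91  6.51] M [ 0.23   0.38  -0.019] w 0.0139
```

```bash
cat > tilt.py <<'E'
from barp import *
im=ctrl.camera('wrist')
prof=im[150:182,274:286].astype(float).mean(1)
print([(150+i,int(p[0]),int(p[1])) for i,p in enumerate(prof) if i>6])
cv2.imwrite('pics/wt.png',cv2.resize(im[140:300,220:340,::-1],None,fx=3.6,fy=3.6))
E
python3 tilt.py; python3 look.py 11
```

```text
[(157, 213, 219), (158, 213, 219), (159, 214, 220), (160, 211, 216), (161, 188, 188), (162, 123, 109), (163, 81, 24), (164, 99, 13), (165, 131, 18), (166, 153, 23), (167, 163, 25), (168, 170, 26), (169, 177, 28), (170, 181, 29), (171, 182, 27), (172, 183, 28), (173, 183, 29), (174, 183, 27), (175, 182, 27), (176, 183, 27), (177, 182, 27), (178, 183, 27), (179, 183, 27), (180, 183, 27), (181, 183, 26)]
t 14.78 p [0.4668 0.1951 0.1939] xdown [ 1.6e-03  3.0e-04 -1.0e+00] yaz 49.48 deg q [ 0.324  0.211  1.66  -0.     1.269 -0.54 ] F [-1.16  0.98  6.74] M [0.162 0.4   0.   ] w 0.0137
```

View pics/wt.png

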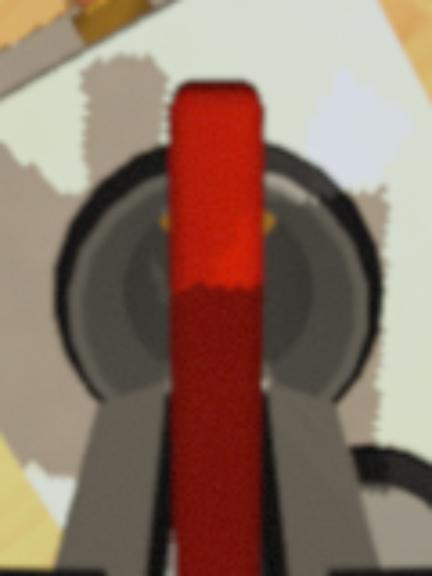

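View pics/l11.png

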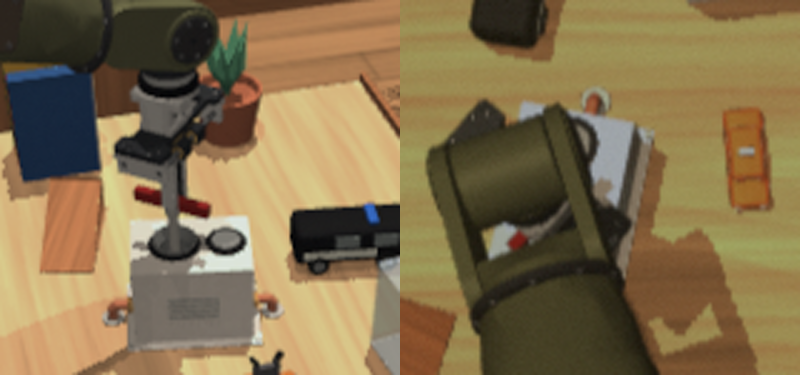

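Run:
```python
from h import *
o,T=rep(); 
for th in (-8,-4,0,4,8):
  t=np.radians(th); z=T[:3,2]; al=np.cos(t)*z+np.sin(t)*np.array([0,0,1])
  for dz in (0,):
    b=o['ee_pos']+[0,0,.006]-.003*z
    e1=proj('side',b-.055*al);e2=proj('side',b+.055*al); print(th,e1.round(1),e2.round(1),'slope %.3f'%((e2-e1)[1]/(e2-e1)[0]))
im=ctrl.camera('side')[:,:,::-1];cv2.imwrite('pics/s12.png',im)
hsv=cv2.cvtColor(np.ascontiguousarray(im),cv2.COLOR_BGR2HSV)[140:180,215:265]
m=((hsv[...,0]<6)|(hsv[...,0]>172))&(hsv[...,1]>170)&(hsv[...,2]>50)
ys,xs=np.where(m);l=cv2.fitLine(np.c_[xs,ys].astype(np.float32),cv2.DIST_HUBER,0,.01,.01).ravel();print(l[1]/l[0],xs.min()+215,xs.max()+215,len(xs))
cv2.imwrite('pics/s12c.png',cv2.resize(im[130:220,200:290],None,fx=6,fy=6))
```

```text
t 14.88 p [0.4668 0.1951 0.1939] xdown [ 1.7e-03  3.0e-04 -1.0e+00] yaz 49.50 deg q [ 0.324  0.211  1.66  -0.     1.269 -0.54 ] F [-0.88  1.82  7.22] M [ 0.134  0.412 -0.05 ] w 0.0139
-8 [224.5 154.7] [253.9 166.6] slope 0.402
-4 [224.4 155.7] [254.  165.7] slope 0.339
0 [224.5 156.6] [254.  164.8] slope 0.277
4 [224.6 157.5] [254.  163.8] slope 0.214
8 [224.7 158.5] [253.8 162.8] slope 0.150
0.26403904 224 253 107
```

View pics/s12c.png

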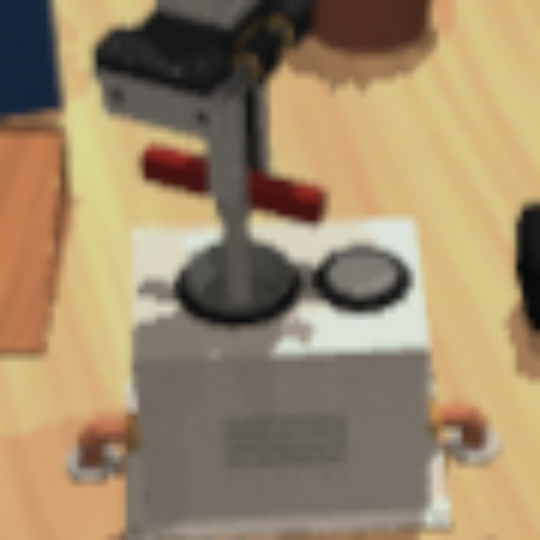

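>>> {"api": "play_rows", "payload": {
  "increments": [
    [[255,0,0,-0.1,0],[255,0,0,-0.05,0],[255,0,0,0,0]]
  ]
}}

```text
time_s: 15.18
ee_pos: [0.4658, 0.196, 0.194]
eef_rot: [0.711, 1.569, 0.004]
force: [-0.1, -1.1, 6.8]
grip_width: 0.0136
```

>>> {"api": "play_rows", "payload": {
  "increments": [
    [[255,0,0,0,-1.5],[255,0,0,0,-1.5],[255,0,0,0,0]]
  ]
}}

```text
time_s: 15.43
ee_pos: [0.4659, 0.196, 0.194]
eef_rot: [0.739, 1.568, 0.086]
force: [-0.0, -0.2, 5.6]
grip_width: 0.0136
```

>>> {"api": "play_rows", "payload": {
  "increments": [
    [[255,0,0,0,-1.5],[255,0,0,0,-1.5],[255,0,0,0,0]]
  ]
}}

```text
time_s: 15.68
ee_pos: [0.466, 0.1961, 0.1941]
eef_rot: [0.748, 1.568, 0.147]
force: [1.7, 0.5, 6.1]
grip_width: 0.0138
```

>>> {"api": "play_rows", "payload": {
  "increments": [
    [[255,0,0,0,-1.5],[255,0,0,0,-1.5],[255,0,0,0,0]]
  ]
}}

```text
time_s: 15.93
ee_pos: [0.466, 0.1961, 0.194]
eef_rot: [0.744, 1.568, 0.196]
force: [0.8, 0.9, 6.1]
grip_width: 0.0139
```

```bash
python3 -c "
from h import *
rep()"
```

```text
t 15.93 p [0.466  0.1961 0.194 ] xdown [ 2.8e-03  6.0e-04 -1.0e+00] yaz 58.60 deg q [ 0.326  0.209  1.662 -0.     1.268 -0.697] F [0.76 0.94 6.14] M [ 0.293 -0.228 -0.019] w 0.0139
```

>>> {"api": "play_rows", "payload": {
  "increments": [
    [[255,0,0.07,0,0],[255,0,0,0,-1.5],[255,0,0,0,-1.5],[255,0,0,0,0]]
  ]
}}

```text
time_s: 16.27
ee_pos: [0.4663, 0.1967, 0.194]
eef_rot: [0.679, 1.568, 0.183]
force: [1.1, 0.7, 5.2]
grip_width: 0.0139
```

>>> {"api": "play_rows", "payload": {
  "increments": [
    [[255,0,0,0,-1.5],[255,0,0,0,-1.5],[255,0,0,0,0]]
  ]
}}

```text
time_s: 16.52
ee_pos: [0.4663, 0.1967, 0.194]
eef_rot: [0.645, 1.568, 0.202]
force: [0.2, 0.9, 5.6]
grip_width: 0.0136
```

>>> {"api": "play_rows", "payload": {
  "increments": [
    [[255,0,0,0,-1.5],[255,0,0,0,-1.5],[255,0,0,0,0]]
  ]
}}

```text
time_s: 16.77
ee_pos: [0.4662, 0.1968, 0.1939]
eef_rot: [0.679, 1.568, 0.288]
force: [0.8, 0.7, 5.8]
grip_width: 0.0136
```

```bash
python3 -c "
from h import *
rep()"
```

```text
t 16.77 p [0.4662 0.1968 0.1939] xdown [ 2.3e-03  7.0e-04 -1.0e+00] yaz 67.60 deg q [ 0.327  0.211  1.66  -0.     1.268 -0.853] F [0.83 0.73 5.83] M [ 0.446 -0.096 -0.012] w 0.0136
```

>>> {"api": "play_rows", "payload": {
  "increments": [
    [[255,-0.15,0,0,2],[255,-0.1,0,0,3],[255,0,0.1,0,3],[255,0,0,0,3.6],[255,0,0,0,0],[255,0,0,0,0]]
  ]
}}

```text
time_s: 17.27
ee_pos: [0.466, 0.1973, 0.1953]
eef_rot: [-1.578, 1.57, -2.171]
force: [0.2, 0.2, -3.1]
grip_width: 0.0141
```

```bash
python3 -c "
from h import *
rep()"
```

```text
t 17.27 p [0.466  0.1973 0.1953] xdown [-3.e-04 -4.e-04 -1.e+00] yaz 56.01 deg q [ 0.328  0.211  1.657 -0.     1.274 -0.649] F [ 0.18  0.22 -3.06] M [-0.098  0.024  0.034] w 0.0141
```

>>> {"api": "play_rows", "payload": {
  "increments": [
    [[255,0.1,0,0,0],[255,0.1,0,0,0],[255,0,0,0,0]]
  ]
}}

```text
time_s: 17.52
ee_pos: [0.4663, 0.1975, 0.1938]
eef_rot: [0.754, 1.57, 0.16]
force: [-0.1, 0.1, 2.6]
grip_width: 0.0136
```

>>> {"api": "play_rows", "payload": {
  "increments": [
    [[255,0.05,0,0,2],[255,0,0,0,2],[255,0,0,0,0]]
  ]
}}

```text
time_s: 17.77
ee_pos: [0.4663, 0.1974, 0.1936]
eef_rot: [0.613, 1.57, -0.053]
force: [-0.7, -1.9, 4.9]
grip_width: 0.014
```

>>> {"api": "play_rows", "payload": {
  "increments": [
    [[255,0,0,0,2],[255,0,0,0,2],[255,0,0,0,0]]
  ]
}}

```text
time_s: 18.02
ee_pos: [0.4661, 0.1974, 0.1935]
eef_rot: [0.273, 1.57, -0.464]
force: [-2.2, -1.8, 5.2]
grip_width: 0.014
```

```bash
python3 -c "
from h import *
rep()"
```

```text
t 18.02 p [0.4661 0.1974 0.1935] xdown [ 5.e-04 -2.e-04 -1.e+00] yaz 47.82 deg q [ 0.328  0.213  1.659 -0.     1.27  -0.506] F [-2.15 -1.81  5.2 ] M [-0.499  0.608  0.04 ] w 0.0140
```

>>> {"api": "play_rows", "payload": {
  "increments": [
    [[255,-0.03,-0.08,0,0],[255,0,0,0,2],[255,0,0,0,2],[255,0,0,0,0]]
  ]
}}

```text
time_s: 18.35
ee_pos: [0.4655, 0.1969, 0.1936]
eef_rot: [0.955, 1.571, 0.149]
force: [-1.4, -0.8, 5.3]
grip_width: 0.0138
```

>>> {"api": "play_rows", "payload": {
  "increments": [
    [[255,0,0,0,2],[255,0,0,0,2],[255,0,0,0,0]]
  ]
}}

```text
time_s: 18.6
ee_pos: [0.4656, 0.197, 0.1937]
eef_rot: [1.346, 1.57, 0.471]
force: [-1.4, -0.4, 6.1]
grip_width: 0.0138
```

```bash
python3 -c "
from h import *
rep()"
```

```text
t 18.60 p [0.4656 0.197  0.1937] xdown [ 5.e-04  3.e-04 -1.e+00] yaz 39.88 deg q [ 0.328  0.211  1.661  0.     1.269 -0.368] F [-1.38 -0.39  6.14] M [-0.101  0.371 -0.003] w 0.0138
```

>>> {"api": "play_rows", "payload": {
  "increments": [
    [[255,-0.2,0,0,-4],[255,0,0,0,-4],[255,0,0,0,-4],[255,0,0,0,-4],[255,0,0,0,0],[255,0,0,0,0]]
  ]
}}

```text
time_s: 19.1
ee_pos: [0.4654, 0.1969, 0.1949]
eef_rot: [-2.219, 1.57, -2.815]
force: [-0.2, -0.5, -2.9]
grip_width: 0.014
```

```bash
python3 -c "
from h import *
rep()"
```

```text
t 19.10 p [0.4654 0.1969 0.1949] xdown [-5.e-04 -2.e-04 -1.e+00] yaz 55.85 deg q [ 0.328  0.21   1.659  0.     1.273 -0.647] F [-0.23 -0.54 -2.89] M [-0.024 -0.026 -0.023] w 0.0140
```

>>> {"api": "play_rows", "payload": {
  "increments": [
    [[255,0,0.15,0,0],[255,0,0,0,0],[255,0,0,0,0]]
  ]
}}

```text
time_s: 19.35
ee_pos: [0.4664, 0.1982, 0.1952]
eef_rot: [-2.304, 1.571, -2.9]
force: [0.6, 0.4, -2.9]
grip_width: 0.0143
```

```bash
python3 -c "
from h import *
rep()"
```

```text
t 19.35 p [0.4664 0.1982 0.1952] xdown [-1.e-04 -0.e+00 -1.e+00] yaz 55.86 deg q [ 0.33   0.213  1.655  0.     1.274 -0.645] F [ 0.6   0.41 -2.87] M [-0.036 -0.018  0.002] w 0.0143
```

>>> {"api": "play_rows", "payload": {
  "increments": [
    [[255,0,-0.3,0,0],[255,0,0,0,0],[255,0,0,0,0]]
  ]
}}

```text
time_s: 19.6
ee_pos: [0.4646, 0.1956, 0.1953]
eef_rot: [2.231, 1.571, 1.635]
force: [0.0, 0.8, -3.4]
grip_width: 0.0138
```

```bash
python3 -c "
from h import *
rep()"
```

```text
t 19.60 p [0.4646 0.1956 0.1953] xdown [-0.e+00  1.e-04 -1.e+00] yaz 55.89 deg q [ 0.326  0.207  1.662  0.     1.273 -0.65 ] F [ 0.02  0.77 -3.38] M [ 0.076 -0.013  0.062] w 0.0138
```

>>> {"api": "play_rows", "payload": {
  "increments": [
    [[255,0,0.38,0,0],[255,0,0,0,0],[255,0,0,0,0]]
  ]
}}

```text
time_s: 19.85
ee_pos: [0.4668, 0.1989, 0.1951]
eef_rot: [-1.877, 1.57, -2.472]
force: [-0.8, 0.1, -2.6]
grip_width: 0.0139
```

```bash
python3 -c "
from h import *
rep()"
```

```text
t 19.85 p [0.4668 0.1989 0.1951] xdown [-4.e-04 -3.e-04 -1.e+00] yaz 55.91 deg q [ 0.331  0.214  1.653 -0.     1.275 -0.645] F [-0.81  0.09 -2.65] M [-0.291  0.269  0.038] w 0.0139
```

>>> {"api": "play_rows", "payload": {
  "increments": [
    [[255,0,-0.18,-0.2,0],[255,0,0,0,0],[255,0,0,0,0]]
  ]
}}

```text
time_s: 20.1
ee_pos: [0.4641, 0.1985, 0.1953]
eef_rot: [1.179, 1.571, 0.584]
force: [-0.5, 0.2, -2.6]
grip_width: 0.0139
```

```bash
python3 -c "
from h import *
rep()"
```

```text
t 20.10 p [0.4641 0.1985 0.1953] xdown [ 2.e-04  1.e-04 -1.e+00] yaz 55.91 deg q [ 0.332  0.208  1.661  0.     1.273 -0.644] F [-0.46  0.17 -2.59] M [-0.048 -0.02   0.045] w 0.0139
```

>>> {"api": "play_rows", "payload": {
  "increments": [
    [[255,0,0,0.4,0],[255,0,0,0,0],[255,0,0,0,0]]
  ]
}}

```text
time_s: 20.35
ee_pos: [0.4676, 0.1961, 0.1952]
eef_rot: [3.025, 1.571, 2.429]
force: [0.1, -0.3, -2.7]
grip_width: 0.0138
```

```bash
python3 -c "
from h import *
rep()"
```

```text
t 20.35 p [0.4676 0.1961 0.1952] xdown [-1.e-04  1.e-04 -1.e+00] yaz 55.89 deg q [ 0.325  0.213  1.654  0.     1.274 -0.651] F [ 0.05 -0.28 -2.69] M [ 0.049  0.152 -0.042] w 0.0138
```

>>> {"api": "play_rows", "payload": {
  "increments": [
    [[255,0,-0.02,-0.38,0],[255,0,0,-0.12,0],[255,0,0,0,0],[255,0,0,0,0]]
  ]
}}

```text
time_s: 20.68
ee_pos: [0.4631, 0.199, 0.1953]
eef_rot: [0.517, 1.571, -0.077]
force: [0.0, -0.1, -2.7]
grip_width: 0.0137
```

```bash
python3 -c "
from h import *
rep()"
```

```text
t 20.68 p [0.4631 0.199  0.1953] xdown [ 1.e-04 -0.e+00 -1.e+00] yaz 55.92 deg q [ 0.333  0.206  1.662 -0.     1.273 -0.643] F [ 0.04 -0.15 -2.68] M [-0.04  -0.007 -0.03 ] w 0.0137
```

>>> {"api": "play_rows", "payload": {
  "increments": [
    [[255,0,0,-0.1,0],[255,0,0,0,0],[255,0,0,0,0]]
  ]
}}

```text
time_s: 20.93
ee_pos: [0.4624, 0.1994, 0.1953]
eef_rot: [-0.164, 1.571, -0.759]
force: [0.1, -0.3, -1.7]
grip_width: 0.0136
```

```bash
python3 -c "
from h import *
rep()"
```

```text
t 20.93 p [0.4624 0.1994 0.1953] xdown [ 1.e-04 -1.e-04 -1.e+00] yaz 55.91 deg q [ 0.334  0.205  1.664 -0.     1.272 -0.641] F [ 0.15 -0.32 -1.72] M [-0.159 -0.066 -0.016] w 0.0136
```

>>> {"api": "play_rows", "payload": {
  "increments": [
    [[255,0,0,-0.1,0],[255,0,0,0,0],[255,0,0,0,0]]
  ]
}}

```text
time_s: 21.18
ee_pos: [0.4616, 0.1999, 0.1953]
eef_rot: [-0.094, 1.571, -0.689]
force: [1.0, -1.7, -3.1]
grip_width: 0.0136
```

```bash
python3 -c "
from h import *
rep()"; python3 tilt.py
```

```text
t 21.18 p [0.4616 0.1999 0.1953] xdown [ 2.e-04 -2.e-04 -1.e+00] yaz 55.91 deg q [ 0.336  0.204  1.665 -0.     1.272 -0.64 ] F [ 0.96 -1.7  -3.12] M [-0.413 -0.259  0.018] w 0.0136
[(157, 211, 217), (158, 211, 217), (159, 212, 218), (160, 209, 214), (161, 186, 186), (162, 121, 108), (163, 81, 24), (164, 104, 12), (165, 133, 18), (166, 152, 24), (167, 162, 24), (168, 170, 26), (169, 177, 27), (170, 181, 28), (171, 182, 28), (172, 181, 27), (173, 181, 28), (174, 181, 26), (175, 181, 27), (176, 181, 27), (177, 181, 26), (178, 181, 27), (179, 181, 26), (180, 181, 26), (181, 181, 26)]
```

>>> {"api": "play_rows", "payload": {
  "increments": [
    [[255,0,0,0.38,0],[255,0,0,0.02,0],[255,0.1,0,0,0],[255,0.1,0,0,0],[255,0,0,0,0],[255,0,0,0,0]]
  ]
}}

```text
time_s: 21.73
ee_pos: [0.4648, 0.1978, 0.1931]
eef_rot: [-2.432, 1.571, -3.027]
force: [-0.2, -0.4, -3.8]
grip_width: 0.0137
```

```bash
python3 -c "
from h import *
rep()"
```

```text
t 21.73 p [0.4648 0.1978 0.1931] xdown [-3.e-04 -0.e+00 -1.e+00] yaz 55.91 deg q [ 0.33   0.211  1.662  0.     1.269 -0.646] F [-0.24 -0.44 -3.8 ] M [-0.056  0.017 -0.033] w 0.0137
```

Dropped lower with no contact (below the earlier rest height). Go on down gently.

>>> {"api": "play_rows", "payload": {
  "increments": [
    [[255,0.1,0,0,0],[255,0.1,0,0,0],[255,0.1,0,0,0],[255,0,0,0,0]]
  ]
}}

```text
time_s: 22.07
ee_pos: [0.4648, 0.1977, 0.19]
eef_rot: [-2.246, 1.571, -2.841]
force: [0.4, 0.1, -3.3]
grip_width: 0.0139
```

>>> {"api": "play_rows", "payload": {
  "increments": [
    [[255,0.15,0,0,0],[255,0.15,0,0,0],[255,0.1,0,0,0],[255,0,0,0,0]]
  ]
}}

```text
time_s: 22.4
ee_pos: [0.4648, 0.1977, 0.186]
eef_rot: [-2.373, 1.57, -2.968]
force: [0.9, 0.4, -3.7]
grip_width: 0.0135
```

```bash
python3 -c "
from h import *
rep()"
```

```text
t 22.40 p [0.4648 0.1977 0.186 ] xdown [-3.e-04 -1.e-04 -1.e+00] yaz 55.90 deg q [ 0.33   0.218  1.671  0.     1.253 -0.646] F [ 0.87  0.43 -3.65] M [-0.049 -0.047  0.015] w 0.0135
```

>>> {"api": "play_rows", "payload": {
  "increments": [
    [[255,0.15,0,0,0],[255,0.15,0,0,0],[255,0.1,0,0,0],[255,0,0,0,0]]
  ]
}}

```text
time_s: 22.73
ee_pos: [0.4648, 0.1977, 0.1819]
eef_rot: [-2.23, 1.57, -2.825]
force: [-0.7, 0.7, -3.3]
grip_width: 0.0136
```

>>> {"api": "play_rows", "payload": {
  "increments": [
    [[255,0.1,0,0,0],[255,0.1,0,0,0],[255,0,0,0,0]]
  ]
}}

```text
time_s: 22.98
ee_pos: [0.4648, 0.1977, 0.1801]
eef_rot: [-2.052, 1.571, -2.647]
force: [0.7, -0.5, -2.0]
grip_width: 0.0139
```

```bash
python3 -c "
from h import *
rep()"
```

```text
t 22.98 p [0.4648 0.1977 0.1801] xdown [-2.e-04 -1.e-04 -1.e+00] yaz 55.91 deg q [ 0.33   0.223  1.679 -0.     1.24  -0.646] F [ 0.71 -0.48 -1.99] M [-0.099 -0.029  0.023] w 0.0139
```

>>> {"api": "play_rows", "payload": {
  "increments": [
    [[255,0,-0.01,0,4],[255,0,-0.01,0,4],[255,0,-0.01,0,4],[255,0,-0.01,0,4],[255,0,-0.01,0,4],[255,0,0,0,0]]
  ]
}}

```text
time_s: 23.48
ee_pos: [0.4644, 0.1973, 0.1801]
eef_rot: [-1.885, 1.57, -2.833]
force: [-0.7, -0.5, -4.3]
grip_width: 0.0138
```

```bash
python3 -c "
from h import *
rep()"
```

```text
t 23.48 p [0.4644 0.1973 0.1801] xdown [-3.e-04 -1.e-04 -1.e+00] yaz 35.72 deg q [ 0.329  0.222  1.68   0.     1.24  -0.294] F [-0.72 -0.49 -4.31] M [-0.114  0.225  0.03 ] w 0.0138
```

>>> {"api": "play_rows", "payload": {
  "increments": [
    [[255,0,-0.01,0,4],[255,0,-0.01,0,4],[255,0,-0.01,0,4],[255,0,-0.01,0,4],[255,0,-0.01,0,4],[255,0,0,0,0]]
  ]
}}

```text
time_s: 23.98
ee_pos: [0.464, 0.1971, 0.1802]
eef_rot: [-1.478, 1.57, -2.773]
force: [-0.7, -0.4, -3.4]
grip_width: 0.0138
```

```bash
python3 -c "
from h import *
rep()"
```

```text
t 23.98 p [0.464  0.1971 0.1802] xdown [-3.e-04 -1.e-04 -1.e+00] yaz 15.85 deg q [ 0.329  0.221  1.681 -0.     1.24   0.052] F [-0.67 -0.35 -3.38] M [-0.086  0.223  0.071] w 0.0138
```

>>> {"api": "play_rows", "payload": {
  "increments": [
    [[255,0,-0.03,0,4],[255,0,-0.02,0,4],[255,0,-0.01,0,4],[255,0,-0.01,0,4],[255,0,-0.01,0,4],[255,0,0,0,0]]
  ]
}}

```text
time_s: 24.48
ee_pos: [0.4633, 0.197, 0.1802]
eef_rot: [-1.777, 1.571, 2.865]
force: [-0.3, 0.6, -4.4]
grip_width: 0.0134
```

```bash
python3 -c "
from h import *
rep()"
```

```text
t 24.48 p [0.4633 0.197  0.1802] xdown [-1.e-04  0.e+00 -1.e+00] yaz -4.06 deg q [0.329 0.219 1.683 0.    1.239 0.4  ] F [-0.35  0.57 -4.39] M [-0.011  0.166  0.074] w 0.0134
```

>>> {"api": "play_rows", "payload": {
  "increments": [
    [[255,0,-0.01,0,4],[255,0,-0.01,0,4],[255,0,-0.01,0,4],[255,0,-0.01,0,4],[255,0,0,0,0]]
  ]
}}

```text
time_s: 24.9
ee_pos: [0.4629, 0.1971, 0.1802]
eef_rot: [-1.759, 1.571, 2.604]
force: [-0.6, 0.2, -4.3]
grip_width: 0.0135
```

```bash
python3 look.py 13
```

```text
t 24.90 p [0.4629 0.1971 0.1802] xdown [-1.e-04  1.e-04 -1.e+00] yaz -20.00 deg q [0.33  0.219 1.684 0.    1.239 0.679] F [-0.63  0.17 -4.31] M [0.047 0.178 0.092] w 0.0135
```

View pics/l13.png

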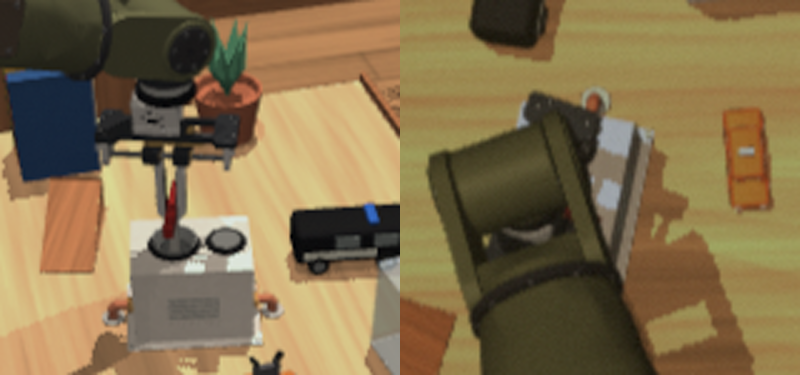

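>>> {"api": "play_rows", "payload": {
  "increments": [
    [[255,0,-0.01,0,4],[255,0,-0.01,0,4],[255,0,-0.01,0,4],[255,0,-0.01,0,4],[255,0,0,0,0]]
  ]
}}

```text
time_s: 25.42
ee_pos: [0.4625, 0.1973, 0.1802]
eef_rot: [-1.068, 1.571, 3.015]
force: [-0.7, -0.0, -4.0]
grip_width: 0.0137
```

```bash
python3 -c "
from h import *
rep()"
```

```text
t 25.42 p [0.4625 0.1973 0.1802] xdown [-1.e-04  0.e+00 -1.e+00] yaz -36.04 deg q [0.33  0.218 1.685 0.    1.239 0.959] F [-0.72 -0.04 -3.96] M [0.072 0.196 0.075] w 0.0137
```

>>> {"api": "play_rows", "payload": {
  "increments": [
    [[255,0,0,0,2],[255,0,0,0,2],[255,0,0,0,0]]
  ]
}}

```text
time_s: 25.67
ee_pos: [0.4625, 0.1973, 0.1802]
eef_rot: [-1.34, 1.571, 2.676]
force: [-0.7, 0.9, -4.5]
grip_width: 0.0137
```

```bash
python3 -c "
from h import *
rep()"
```

```text
t 25.67 p [0.4625 0.1973 0.1802] xdown [-2.e-04  1.e-04 -1.e+00] yaz -39.89 deg q [0.33  0.218 1.685 0.    1.239 1.026] F [-0.71  0.88 -4.54] M [0.151 0.145 0.062] w 0.0137
```

>>> {"api": "play_rows", "payload": {
  "increments": [
    [[255,0,0,0,2],[255,0,0,0,0]]
  ]
}}

```text
time_s: 25.83
ee_pos: [0.4625, 0.1973, 0.1802]
eef_rot: [-1.258, 1.571, 2.723]
force: [-0.7, 0.2, -5.0]
grip_width: 0.0136
```

```bash
python3 -c "
from h import *
rep()"
```

```text
t 25.83 p [0.4625 0.1973 0.1802] xdown [-2.e-04  1.e-04 -1.e+00] yaz -41.92 deg q [0.33  0.218 1.685 0.    1.239 1.062] F [-0.67  0.25 -5.05] M [0.157 0.269 0.152] w 0.0136
```

>>> {"api": "play_rows", "payload": {
  "increments": [
    [[255,0,0,0,2],[255,0,0,0,0]]
  ]
}}

```text
time_s: 26.0
ee_pos: [0.4625, 0.1973, 0.1802]
eef_rot: [-1.143, 1.571, 2.803]
force: [0.1, 1.6, -4.1]
grip_width: 0.0137
```

```bash
python3 -c "
from h import *
rep()"
```

```text
t 26.00 p [0.4625 0.1973 0.1802] xdown [-2.e-04  1.e-04 -1.e+00] yaz -43.95 deg q [0.33  0.218 1.685 0.    1.239 1.097] F [ 0.11  1.61 -4.13] M [0.155 0.28  0.113] w 0.0137
```

>>> {"api": "play_rows", "payload": {
  "increments": [
    [[255,0,0,0,2],[255,0,0,0,0]]
  ]
}}

```text
time_s: 26.17
ee_pos: [0.4625, 0.1973, 0.1802]
eef_rot: [-1.181, 1.571, 2.729]
force: [-1.1, 1.8, -5.8]
grip_width: 0.0139
```

```bash
python3 -c "
from h import *
rep()"
```

```text
t 26.17 p [0.4625 0.1973 0.1802] xdown [-2.e-04  1.e-04 -1.e+00] yaz -45.98 deg q [0.33  0.218 1.685 0.    1.239 1.133] F [-1.09  1.81 -5.8 ] M [0.19  0.285 0.125] w 0.0139
```

>>> {"api": "play_rows", "payload": {
  "increments": [
    [[255,0,0,0,2],[255,0,0,0,0]]
  ]
}}

```text
time_s: 26.33
ee_pos: [0.4625, 0.1973, 0.1802]
eef_rot: [-1.038, 1.571, 2.837]
force: [-1.2, 0.6, -4.3]
grip_width: 0.014
```

```bash
python3 -c "
from h import *
rep()"
```

```text
t 26.33 p [0.4625 0.1973 0.1802] xdown [-2.e-04  1.e-04 -1.e+00] yaz -47.99 deg q [0.33  0.218 1.685 0.    1.239 1.168] F [-1.23  0.58 -4.33] M [0.286 0.302 0.121] w 0.0140
```

>>> {"api": "play_rows", "payload": {
  "increments": [
    [[255,0,0,0,2],[255,0,0,0,0]]
  ]
}}

```text
time_s: 26.5
ee_pos: [0.4625, 0.1973, 0.1802]
eef_rot: [-1.082, 1.571, 2.758]
force: [-0.3, 1.3, -4.9]
grip_width: 0.0136
```

```bash
python3 -c "
from h import *
rep()"
```

```text
t 26.50 p [0.4625 0.1973 0.1802] xdown [-2.e-04  1.e-04 -1.e+00] yaz -50.00 deg q [0.33  0.218 1.685 0.    1.239 1.203] F [-0.34  1.26 -4.88] M [0.304 0.346 0.098] w 0.0136
```

>>> {"api": "play_rows", "payload": {
  "increments": [
    [[255,0,-0.05,0,2],[255,0,0,0,0]]
  ]
}}

```text
time_s: 26.67
ee_pos: [0.4622, 0.1976, 0.1802]
eef_rot: [1.055, 1.571, -1.423]
force: [0.1, -0.3, -5.6]
grip_width: 0.0139
```

```bash
python3 -c "
from h import *
rep()"
```

```text
t 26.67 p [0.4622 0.1976 0.1802] xdown [ 0.e+00 -2.e-04 -1.e+00] yaz -52.01 deg q [ 0.331  0.218  1.685 -0.     1.239  1.239] F [ 0.06 -0.29 -5.58] M [0.069 0.216 0.213] w 0.0139
```

>>> {"api": "play_rows", "payload": {
  "increments": [
    [[255,0,-0.02,0,2],[255,0,0,0,0]]
  ]
}}

```text
time_s: 26.83
ee_pos: [0.4622, 0.1977, 0.1802]
eef_rot: [1.497, 1.571, -1.017]
force: [0.6, -0.5, -5.2]
grip_width: 0.014
```

```bash
python3 -c "
from h import *
rep()"; python3 tilt.py
```

```text
t 26.83 p [0.4622 0.1977 0.1802] xdown [ 1.e-04 -2.e-04 -1.e+00] yaz -54.00 deg q [ 0.332  0.218  1.685 -0.     1.239  1.274] F [ 0.61 -0.53 -5.19] M [0.077 0.073 0.319] w 0.0140
[(157, 201, 207), (158, 201, 207), (159, 202, 208), (160, 199, 204), (161, 176, 175), (162, 118, 99), (163, 92, 22), (164, 111, 14), (165, 135, 19), (166, 153, 22), (167, 158, 23), (168, 161, 23), (169, 165, 24), (170, 168, 25), (171, 168, 24), (172, 168, 24), (173, 168, 23), (174, 168, 24), (175, 168, 23), (176, 168, 22), (177, 168, 24), (178, 168, 23), (179, 168, 22), (180, 168, 22), (181, 168, 22)]
```

View pics/wt.png

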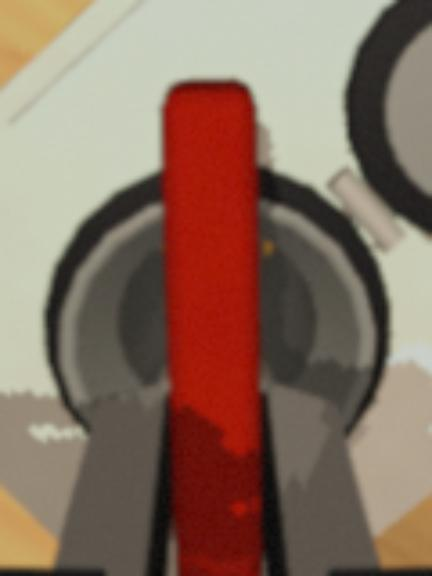

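>>> {"api": "play_rows", "payload": {
  "increments": [
    [[255,0,0,0,-2],[255,0,0,0,-2],[255,0,0,0,-2],[255,0,0,0,0],[255,-0.2,0,0,0],[255,-0.3,0,0,0],[255,-0.4,0,0,0],[255,-0.5,0,0,0],[255,-0.5,0,0,0],[255,0,0,0,0]]
  ]
}}

```text
time_s: 27.72
ee_pos: [0.4625, 0.1979, 0.2006]
eef_rot: [2.733, 1.569, 0.323]
force: [-0.0, -0.7, -2.6]
grip_width: 0.0139
```

```bash
python3 -c "
from h import *
rep()"
```

```text
t 27.72 p [0.4625 0.1979 0.2006] xdown [ 1.8e-03  6.0e-04 -1.0e+00] yaz -48.10 deg q [ 0.332  0.198  1.659 -0.     1.282  1.171] F [-0.04 -0.69 -2.57] M [-0.064  0.135  0.002] w 0.0139
```

>>> {"api": "play_rows", "payload": {
  "increments": [
    [[255,-0.6,0,0,0],[255,-1,0,0,0],[255,-1.4,0,0,0],[255,-1.6,0,0,0],[255,-1.6,0,0,0],[255,-1.6,0,0,0],[255,-1.6,0,0,0],[255,-1.3,0,0,0],[255,-1,0,0,0],[255,-0.6,0,0,0],[255,0,0,0,0]]
  ],
  "newtons": 60
}}

```text
time_s: 28.63
ee_pos: [0.4623, 0.1979, 0.3235]
eef_rot: [2.722, 1.569, 0.312]
force: [-0.5, -0.1, -3.1]
grip_width: 0.0135
```

```bash
python3 look.py 14; python3 tilt.py
python3 - <<'E'
from h import *
im=ctrl.camera('wrist')[:,:,::-1];cv2.imwrite('pics/w14.png',im)
E
```

```text
t 28.63 p [0.4623 0.1979 0.3235] xdown [ 1.7e-03  5.0e-04 -1.0e+00] yaz -48.10 deg q [ 0.332  0.128  1.458 -0.     1.554  1.171] F [-0.5  -0.13 -3.12] M [-0.094  0.122 -0.044] w 0.0135
[(157, 202, 207), (158, 201, 207), (159, 202, 208), (160, 200, 205), (161, 177, 177), (162, 120, 100), (163, 91, 22), (164, 110, 14), (165, 134, 19), (166, 153, 23), (167, 159, 24), (168, 162, 23), (169, 166, 23), (170, 168, 24), (171, 169, 25), (172, 169, 24), (173, 169, 24), (174, 169, 23), (175, 169, 22), (176, 169, 24), (177, 168, 22), (178, 169, 23), (179, 169, 24), (180, 169, 23), (181, 168, 23)]
```

View pics/l14.png

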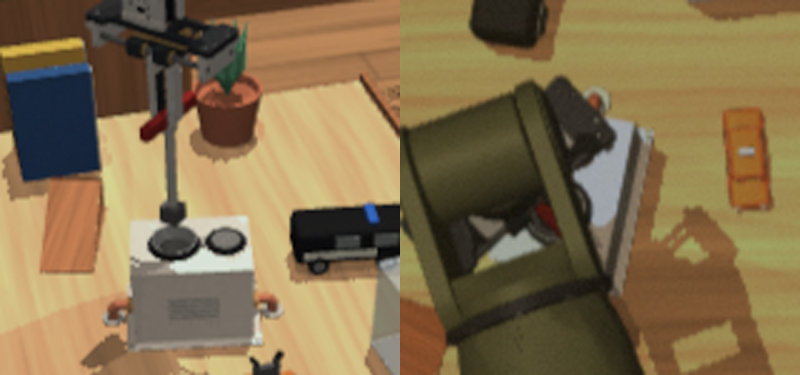

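View pics/w14.png

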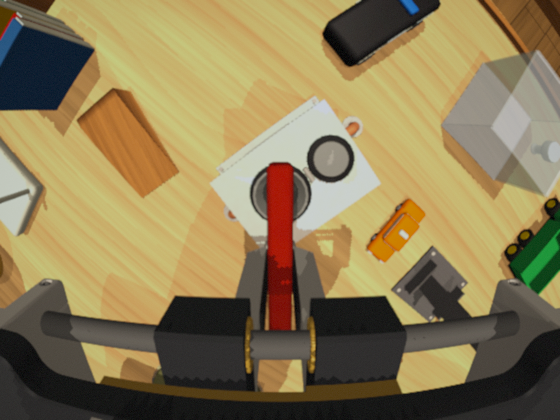

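>>> {"api": "play_rows", "payload": {
  "increments": [
    [[255,0,0.5,0.35,0],[255,0,1,0.7,0],[255,0,1.5,1.05,0],[255,0,2,1.4,0],[255,0,2.4,1.68,0],[255,0,2.5,1.75,0],[255,0,2.5,1.75,0],[255,0,2.5,1.75,0],[255,0,2.5,1.75,0],[255,0,2.5,1.75,0],[255,0,2.5,1.75,0],[255,0,2,1.4,0]]
  ]
}}

```text
time_s: 29.83
ee_pos: [0.4975, -0.1004, 0.3224]
eef_rot: [-2.492, 1.57, 1.38]
force: [3.2, 1.4, 0.3]
grip_width: 0.0136
```

>>> {"api": "play_rows", "payload": {
  "increments": [
    [[255,0,1.5,1.05,0],[255,0,1.2,0.84,0],[255,0,0.8,0.56,0],[255,0,0.5,0.35,0],[255,0,0,0,-3],[255,0,0,0,-5],[255,0,0,0,-6],[255,0,0,0,-6],[255,0,0,0,-6],[255,0,0,0,-6],[255,0,0,0,-6],[255,0,0,0,-6]]
  ]
}}

```text
time_s: 30.83
ee_pos: [0.5031, -0.1468, 0.322]
eef_rot: [-2.309, 1.569, 2.337]
force: [-0.7, 3.1, -1.3]
grip_width: 0.0133
```

>>> {"api": "play_rows", "payload": {
  "increments": [
    [[255,0,0,0,-4],[255,0,0,0,-2],[255,0,0,0,0],[255,0,0,0,0]]
  ]
}}

```text
time_s: 31.17
ee_pos: [0.5037, -0.1467, 0.3222]
eef_rot: [2.619, 1.57, 1.08]
force: [1.5, 2.0, -2.1]
grip_width: 0.0137
```

```bash
python3 - <<'E'
from h import *
o,T=rep(); go(o,T,[.5046,-.1462,.3235])
ims=[]
im=ctrl.camera('wrist')[:,:,::-1];cv2.imwrite('pics/w15.png',im)
im=ctrl.camera('side')[:,:,::-1];cv2.imwrite('pics/s15.png',cv2.resize(im[100:310,180:390],None,fx=2.8,fy=2.8))
E
python3 tilt.py
```

```text
t 31.17 p [ 0.5037 -0.1467  0.3222] xdown [ 3.e-04  6.e-04 -1.e+00] yaz 1.81 deg q [-3.540e-01  1.810e-01  1.401e+00  1.000e-03  1.560e+00 -3.850e-01] F [ 1.51  2.02 -2.14] M [ 0.887 -0.539 -0.13 ] w 0.0137
delta tool cm [-0.13  0.1  -0.05]
[(157, 138, 111), (158, 133, 66), (159, 131, 27), (160, 131, 18), (161, 132, 18), (162, 132, 20), (163, 134, 21), (164, 134, 21), (165, 135, 21), (166, 137, 22), (167, 138, 22), (168, 140, 20), (169, 142, 21), (170, 146, 22), (171, 158, 24), (172, 171, 26), (173, 183, 29), (174, 191, 30), (175, 192, 31), (176, 191, 30), (177, 189, 29), (178, 188, 29), (179, 187, 29), (180, 186, 30), (181, 186, 29)]
```

View pics/w15.png

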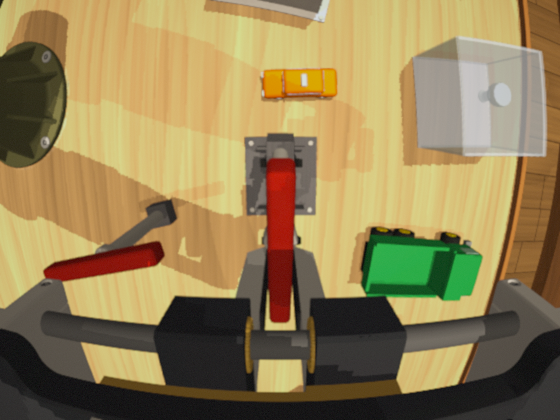

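View pics/s15.png

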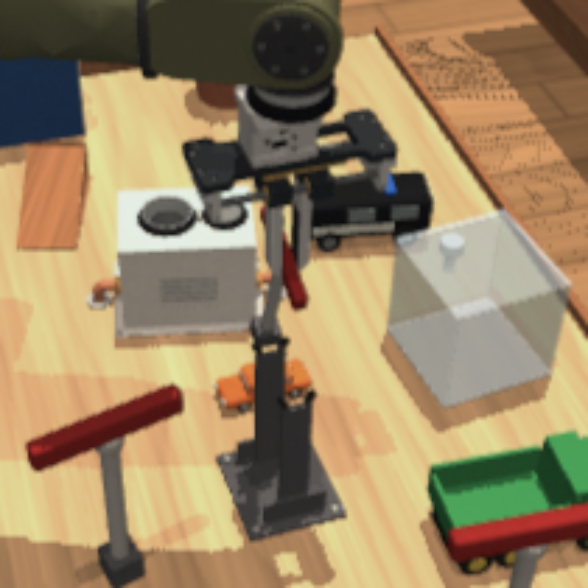

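>>> {"api": "play_rows", "payload": {
  "increments": [
    [[255,-0.6,0,0,0],[255,-1,0,0,0],[255,-1.2,0,0,0],[255,-1.2,0,0,0],[255,-0.6,0,0,0],[255,0,0.1,0.5,0],[255,0,0,1,0],[255,0,0,1,0],[255,0,0,0.5,0],[255,0,0,0,0],[255,0,0,0,0]]
  ],
  "newtons": 30
}}

```text
time_s: 32.23
ee_pos: [0.5057, -0.1768, 0.3678]
eef_rot: [-2.044, 1.57, 2.701]
force: [-0.3, -0.1, -3.3]
grip_width: 0.0136
```

```bash
cat > lk2.py <<'E'
import sys
from h import *
o,T=rep(); k=sys.argv[1]
a=ctrl.camera('wrist')[100:340,140:420,::-1]; b=ctrl.camera('side')[120:320,200:370,::-1]
cv2.imwrite(f'pics/l{k}.png',np.hstack([cv2.resize(a,(440,377)),cv2.resize(b,(340,400))[:377]]))
E
python3 lk2.py 16; python3 tilt.py
```

```text
t 32.23 p [ 0.5057 -0.1768  0.3678] xdown [-8.e-04  4.e-04 -1.e+00] yaz 1.85 deg q [-0.405  0.203  1.273  0.     1.667 -0.437] F [-0.33 -0.08 -3.31] M [-0.094  0.058  0.006] w 0.0136
[(157, 134, 91), (158, 130, 47), (159, 127, 21), (160, 128, 18), (161, 128, 18), (162, 128, 18), (163, 130, 20), (164, 131, 19), (165, 133, 20), (166, 134, 20), (167, 135, 20), (168, 137, 20), (169, 140, 20), (170, 146, 23), (171, 151, 23), (172, 157, 24), (173, 180, 27), (174, 188, 29), (175, 188, 29), (176, 187, 29), (177, 186, 29), (178, 185, 29), (179, 184, 28), (180, 184, 28), (181, 184, 28)]
```

View pics/l16.png

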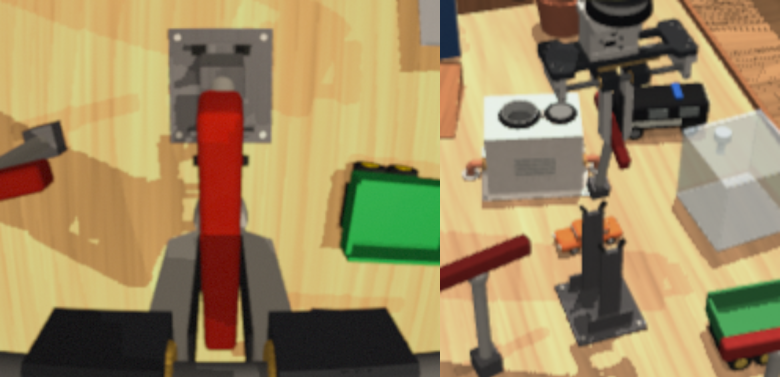

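```bash
python3 - <<'E'
from h import *
print(onz('side',(280,213),.226), onz('side',(200+(600-440)/2,120+187/2),.22))
E
python3 - <<'E'
from barp import *
for th in (-8,-11,-14): print(th,[(s,np.round(end(th,s),1)) for s in (-.003,-.005,-.007)])
E
```

```text
[ 0.5105377  -0.11171966  0.226     ] [ 0.51194263 -0.10755435  0.22      ]
-8 [(-0.003, array([162.4, 172.4])), (-0.005, array([158.7, 168.3])), (-0.007, array([155.1, 164.2]))]
-11 [(-0.003, array([162.9, 175.2])), (-0.005, array([159.2, 171.1])), (-0.007, array([155.4, 166.9]))]
-14 [(-0.003, array([163.7, 178.5])), (-0.005, array([159.9, 174.2])), (-0.007, array([156.1, 170. ]))]
```

Run:
```python
from h import *
o,T=rep(); z=T[:3,2]
for th in (-8,-12,-16,-20,-24):
    t=np.radians(th); b=o['ee_pos']+[0,0,.006]-.0055*z
    d=np.sin(t)*z-np.cos(t)*np.array([0,0,1]); print(th,(b+.16*d).round(3),proj('side',b+.15*d).round(1),proj('side',b).round(1))
im=ctrl.camera('side')[:,:,::-1]
cv2.imwrite('pics/s17.png',cv2.resize(im[150:260,240:340],None,fx=6,fy=5.4,interpolation=cv2.INTER_CUBIC))
```

```text
t 32.38 p [ 0.5058 -0.1761  0.3682] xdown [-0.e+00  1.e-04 -1.e+00] yaz 1.91 deg q [-0.403  0.202  1.273  0.     1.667 -0.437] F [-0.17  0.32 -2.59] M [-0.146  0.059  0.01 ] w 0.0139
-8 [ 0.505 -0.148  0.216] [282.1 222.5] [286.2 185.4]
-12 [ 0.505 -0.137  0.218] [280.9 219.5] [286.2 185.4]
-16 [ 0.504 -0.127  0.22 ] [279.7 216.5] [286.2 185.4]
-20 [ 0.504 -0.116  0.224] [278.6 213.3] [286.2 185.4]
-24 [ 0.503 -0.106  0.228] [277.5 210.1] [286.2 185.4]
```

View pics/s17.png

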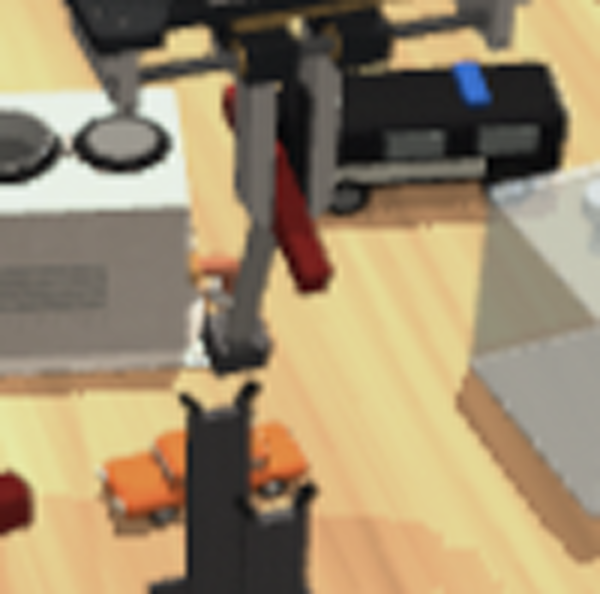

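>>> {"api": "play_rows", "payload": {
  "increments": [
    [[255,0,0,0.6,0],[255,0,0,1,0],[255,0,0,0.6,0],[255,0,0,0,0],[255,0.7,0,0,0],[255,1,0,0,0],[255,0.6,0,0,0],[255,0,0,0,0]]
  ]
}}

```text
time_s: 33.1
ee_pos: [0.5062, -0.1979, 0.3431]
eef_rot: [-2.041, 1.568, 2.705]
force: [0.2, 0.5, -2.7]
grip_width: 0.0138
```

Run:
```python
from h import *
o,T=rep()
im=ctrl.camera('side')[:,:,::-1]
a=cv2.resize(im[150:260,240:340],(400,440),interpolation=cv2.INTER_CUBIC)
im=ctrl.camera('top')[:,:,::-1]
b=cv2.resize(im[180:290,270:370],(400,440),interpolation=cv2.INTER_CUBIC)
cv2.imwrite('pics/s18.png',np.hstack([a,b]))
```

```text
t 33.10 p [ 0.5062 -0.1979  0.3431] xdown [-0.0028  0.0013 -1.    ] yaz 1.92 deg q [-0.44   0.224  1.303 -0.     1.618 -0.474] F [ 0.22  0.46 -2.7 ] M [-0.114  0.048  0.016] w 0.0138
```

View pics/s18.png

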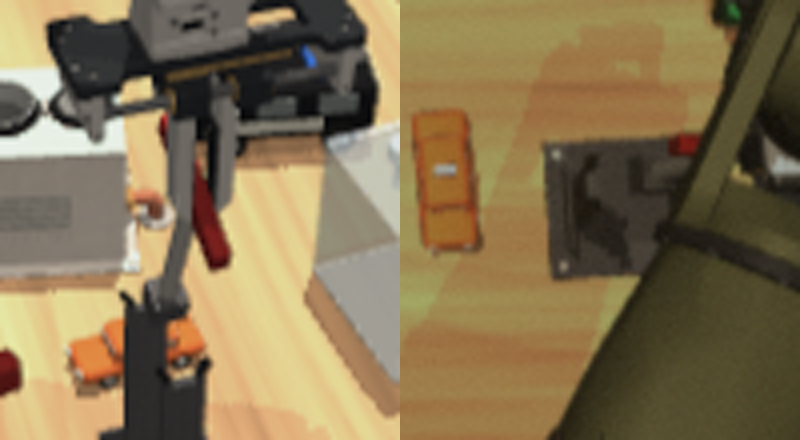

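Run:
```python
from h import *
for z in (.2,.21): print('sock side',onz('side',(281.3,223.5),z).round(4))
print('barend top',onz('top',(341,216),.375).round(4))
print('gray top',onz('top',(332.5,224.5),.2).round(4))
for y in (-.104,-.184):
  for x in (.486,.522): print(proj('side',(x,y,.187)).round(1), end=' ')
o,T=rep(); z=T[:3,2]
for th in (-12,-16,-20):
    t=np.radians(th); b=o['ee_pos']+[0,0,.006]-.005*z
    d=np.sin(t)*z-np.cos(t)*np.array([0,0,1]);al=np.cos(t)*z+np.sin(t)*np.array([0,0,1]); print(th,(b+.16*d).round(3),proj('side',b+.15*d).round(1),'near end',proj('side',b+.055*al).round(1),'far end top',proj('top',b-.055*al).round(1))
```

```text
sock side [ 0.5099 -0.1279  0.2   ]
sock side [ 0.5066 -0.1377  0.21  ]
barend top [ 0.5013 -0.1445  0.375 ]
gray top [ 0.5011 -0.1433  0.2   ]
[270.8 222.8] [282.7 220.4] [279.  242.2] [291.4 239.5] t 33.20 p [ 0.5065 -0.1981  0.345 ] xdown [-5.e-04  3.e-04 -1.e+00] yaz 1.92 deg q [-0.44   0.223  1.299  0.     1.62  -0.474] F [-0.24  0.49 -2.95] M [-0.096  0.05   0.014] w 0.0137
-12 [ 0.505 -0.16   0.195] [283.4 230.9] near end [296.2 215.2] far end top [338.2 215.4]
-16 [ 0.505 -0.149  0.197] [282.2 227.8] near end [296.1 216. ] far end top [338.8 215.2]
-20 [ 0.504 -0.138  0.201] [281.1 224.6] near end [295.8 216.8] far end top [339.4 215. ]
```

>>> {"api": "play_rows", "payload": {
  "increments": [
    [[255,0.6,0,0,0],[255,0.8,0,0,0],[255,0.8,0,0,0],[255,0.8,0,0,0],[255,0.8,0,0,0],[255,0.8,0,0,0],[255,0.8,0,0,0],[255,0.6,0,0,0],[255,0,0,0,0]]
  ]
}}

```text
time_s: 33.95
ee_pos: [0.5062, -0.1982, 0.2837]
eef_rot: [-2.042, 1.569, 2.704]
force: [-0.4, 0.9, -4.1]
grip_width: 0.0136
```

```bash
cat > lk3.py <<'E'
import sys
from h import *
o,T=rep()
im=ctrl.camera('side')[:,:,::-1]
a=cv2.resize(im[160:290,235:335],(400,520),interpolation=cv2.INTER_CUBIC)
im=ctrl.camera('wrist')[:,:,::-1]
b=cv2.resize(im[100:360,180:380],(400,520),interpolation=cv2.INTER_CUBIC)
cv2.imwrite('pics/k%s.png'%sys.argv[1],np.hstack([a,b]))
E
python3 lk3.py 19
```

```text
t 33.95 p [ 0.5062 -0.1982  0.2837] xdown [-1.8e-03  9.0e-04 -1.0e+00] yaz 1.90 deg q [-0.44   0.239  1.417 -0.     1.487 -0.474] F [-0.45  0.94 -4.08] M [-0.087  0.08  -0.018] w 0.0136
```

View pics/k19.png

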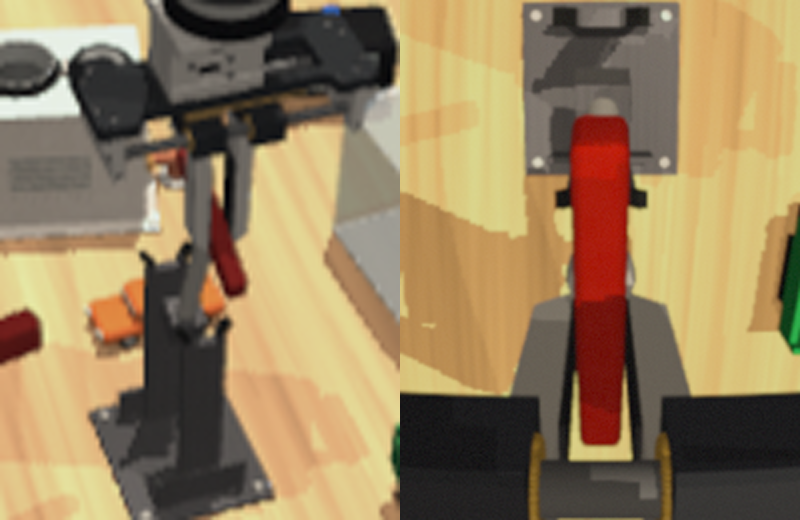

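>>> {"api": "play_rows", "payload": {
  "increments": [
    [[255,0,0,-0.6,0],[255,0,0,-0.6,0],[255,0,0,-0.6,0],[255,-0.1,0,-0.6,0],[255,-0.15,0,-0.6,0],[255,-0.15,0,-0.6,0],[255,-0.1,0,-0.6,0],[255,-0.1,0,-0.6,0],[255,0,0,-0.6,0],[255,0,0,-0.6,0],[255,0,0,-0.6,0],[255,0,0,0,0]]
  ]
}}

```text
time_s: 35.05
ee_pos: [0.5043, -0.1313, 0.2912]
eef_rot: [-2.556, 1.57, 2.19]
force: [0.5, -2.5, -3.7]
grip_width: 0.0134
```

```bash
python3 lk3.py 20; python3 tilt.py
```

```text
t 35.05 p [ 0.5043 -0.1313  0.2912] xdown [-2.e-04  3.e-04 -1.e+00] yaz 1.95 deg q [-0.325  0.183  1.468  0.     1.491 -0.359] F [ 0.5  -2.52 -3.65] M [-0.432  0.067  0.029] w 0.0134
[(157, 79, 66), (158, 89, 34), (159, 98, 16), (160, 102, 15), (161, 112, 16), (162, 140, 22), (163, 167, 27), (164, 182, 30), (165, 189, 31), (166, 193, 31), (167, 198, 32), (168, 201, 32), (169, 201, 33), (170, 201, 32), (171, 201, 32), (172, 201, 32), (173, 201, 30), (174, 201, 31), (175, 201, 31), (176, 201, 31), (177, 201, 31), (178, 201, 30), (179, 201, 32), (180, 195, 30), (181, 186, 30)]
```

View pics/k20.png

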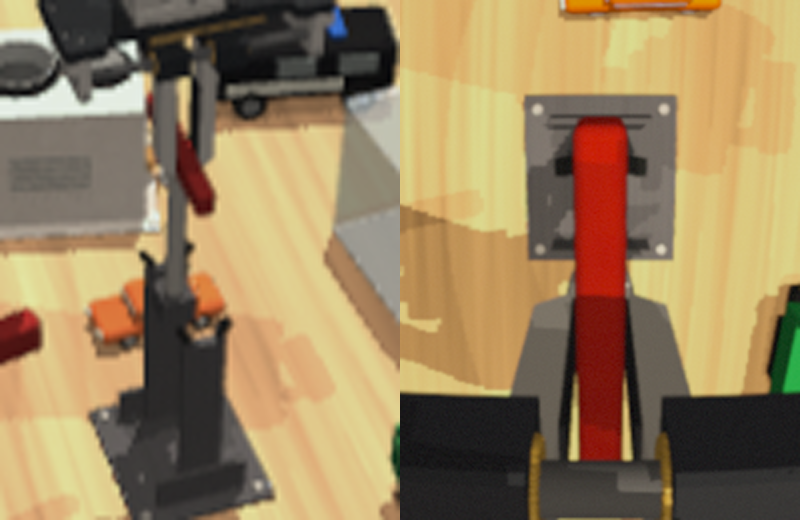

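>>> {"api": "play_rows", "payload": {
  "increments": [
    [[255,0,0,0.4,0],[255,0,0,0.7,0],[255,0,0,0.4,0],[255,0,0,0.19,0],[255,0.6,0,0,0],[255,1.2,0,0,0],[255,1.5,0,0,0],[255,1.5,0,0,0],[255,1.5,0,0,0],[255,1.5,0,0,0],[255,0.8,0,0,0],[255,0,0,0,0]]
  ]
}}

```text
time_s: 36.2
ee_pos: [0.5042, -0.149, 0.2034]
eef_rot: [-1.964, 1.568, 2.781]
force: [-0.1, 0.6, -2.4]
grip_width: 0.0134
```

```bash
python3 lk3.py 21; python3 tilt.py
```

```text
t 36.20 p [ 0.5042 -0.149   0.2034] xdown [-0.0029  0.0011 -1.    ] yaz 1.90 deg q [-0.357  0.25   1.59   0.     1.305 -0.39 ] F [-0.1   0.64 -2.38] M [-0.147  0.072 -0.03 ] w 0.0134
[(157, 65, 48), (158, 90, 30), (159, 99, 18), (160, 102, 16), (161, 112, 17), (162, 138, 21), (163, 166, 26), (164, 183, 29), (165, 188, 30), (166, 193, 31), (167, 197, 31), (168, 201, 33), (169, 201, 32), (170, 201, 32), (171, 201, 33), (172, 201, 31), (173, 201, 32), (174, 201, 31), (175, 201, 31), (176, 201, 31), (177, 200, 31), (178, 196, 30), (179, 187, 28), (180, 185, 28), (181, 185, 29)]
```

View pics/k21.png

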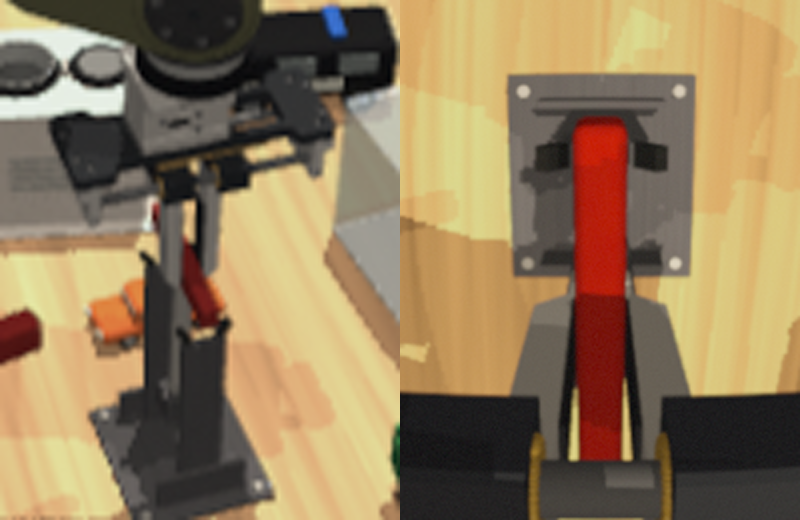

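>>> {"api": "play_rows", "payload": {
  "increments": [
    [[255,0.6,0,0,0],[255,0.6,0,0,0],[255,0.5,0,0,0],[255,0.4,0,0,0],[255,0.2,0,0,0],[255,0,0,0,0]]
  ]
}}

```text
time_s: 36.85
ee_pos: [0.5048, -0.1492, 0.1817]
eef_rot: [-2.009, 1.57, 2.736]
force: [-0.3, 1.0, -2.7]
grip_width: 0.0137
```

>>> {"api": "play_rows", "payload": {
  "increments": [
    [[255,0.2,0,0,0],[255,0.2,0,0,0],[255,0,0,0,0]]
  ]
}}

```text
time_s: 37.1
ee_pos: [0.5049, -0.1492, 0.178]
eef_rot: [-1.952, 1.571, 2.794]
force: [-0.2, -0.5, -3.3]
grip_width: 0.0135
```

>>> {"api": "play_rows", "payload": {
  "increments": [
    [[255,0.15,0,0,0],[255,0.15,0,0,0],[255,0,0,0,0]]
  ]
}}

```text
time_s: 37.35
ee_pos: [0.5051, -0.1492, 0.1755]
eef_rot: [1.438, 1.57, -0.099]
force: [-0.2, 1.3, 0.6]
grip_width: 0.0135
```

```bash
python3 lk3.py 22; python3 tilt.py
```

```text
t 37.35 p [ 0.5051 -0.1492  0.1755] xdown [ 6.e-04 -1.e-04 -1.e+00] yaz 1.91 deg q [-0.357  0.275  1.625  0.     1.241 -0.39 ] F [-0.17  1.26  0.56] M [0.048 0.152 0.005] w 0.0135
[(157, 67, 52), (158, 89, 31), (159, 99, 16), (160, 105, 17), (161, 119, 18), (162, 150, 23), (163, 175, 28), (164, 186, 30), (165, 191, 31), (166, 196, 31), (167, 200, 34), (168, 202, 33), (169, 202, 33), (170, 202, 34), (171, 202, 32), (172, 202, 31), (173, 202, 31), (174, 202, 31), (175, 202, 30), (176, 202, 31), (177, 202, 31), (178, 202, 31), (179, 198, 30), (180, 190, 30), (181, 185, 29)]
```

View pics/k22.png

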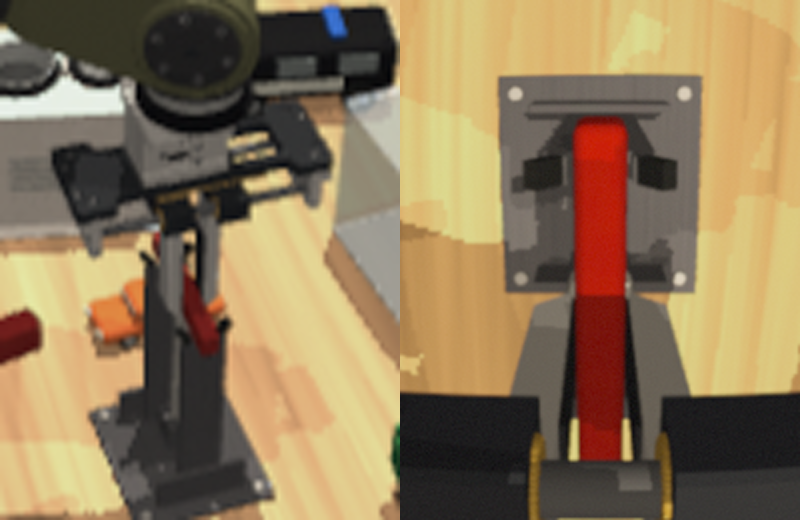

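>>> {"api": "play_rows", "payload": {
  "increments": [
    [[255,0.05,0,0,0],[230,0,0,0,0],[200,0,0,0,0],[160,0,0,0,0],[120,0,0,0,0],[100,0,0,0,0],[100,0,0,0,0],[100,0,0,0,0]]
  ],
  "newtons": 10
}}

```text
time_s: 38.17
ee_pos: [0.5049, -0.1493, 0.1748]
eef_rot: [0.24, 1.571, -1.298]
force: [0.5, 0.1, 0.8]
grip_width: 0.0503
```

```bash
python3 lk3.py 23
```

```text
t 38.17 p [ 0.5049 -0.1493  0.1748] xdown [ 0.e+00 -1.e-04 -1.e+00] yaz 1.90 deg q [-0.357  0.275  1.626 -0.     1.24  -0.39 ] F [0.46 0.13 0.76] M [-0.033  0.085  0.032] w 0.0503
```

View pics/k23.png

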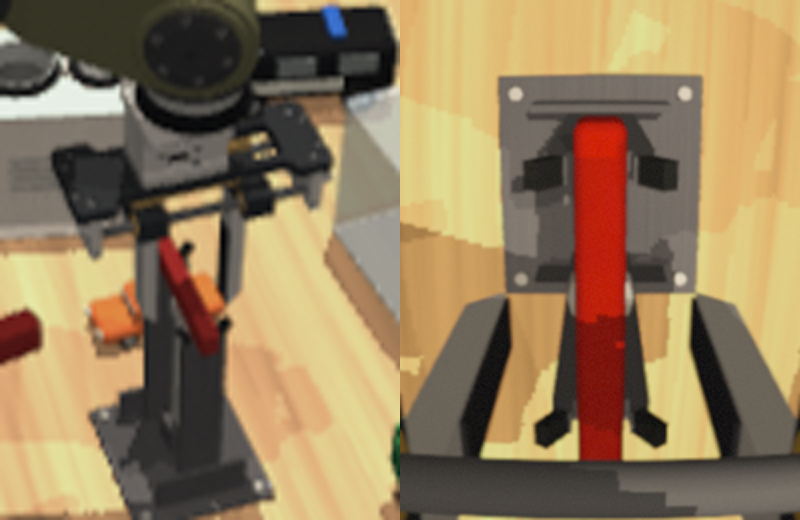

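>>> {"api": "play_rows", "payload": {
  "increments": [
    [[100,-0.5,0,0,0],[100,-1.2,0,0,0],[100,-2,0,0,0],[90,-2,0,0,0],[80,-1.8,0,0,0],[80,-1,0,0,0],[80,0,0,0,0]]
  ]
}}

```text
time_s: 38.85
ee_pos: [0.5055, -0.1494, 0.262]
eef_rot: [1.178, 1.567, -0.359]
force: [0.4, -0.3, -0.6]
grip_width: 0.0644
```

```bash
python3 lk3.py 24
python3 - <<'E'
from h import *
o,T=rep()
a=ctrl.camera('wrist')[:,:,::-1]; a=np.ascontiguousarray(a);cv2.imwrite('pics/w24.png',a)
hsv=cv2.cvtColor(a,cv2.COLOR_BGR2HSV)
m=(((hsv[...,0]<5)|(hsv[...,0]>172))&(hsv[...,1]>150)&(hsv[...,2]>60)).astype(np.uint8)
for v in range(150,300,10):
    u=np.where(m[v,255:310])[0]+255
    if len(u): print(v,u.min(),u.max(),wonz(o,((u.min()+u.max())/2,v),.19).round(4))
t=ctrl.camera('top')[:,:,::-1];cv2.imwrite('pics/t24.png',t)
s=ctrl.camera('side')[:,:,::-1];cv2.imwrite('pics/s24.png',s)
E
```

```text
t 38.85 p [ 0.5055 -0.1494  0.262 ] xdown [ 0.0033 -0.0013 -1.    ] yaz 1.91 deg q [-0.357  0.208  1.504 -0.     1.426 -0.39 ] F [ 0.41 -0.33 -0.56] M [-0.011  0.06   0.   ] w 0.0644
t 38.95 p [ 0.5048 -0.1492  0.2591] xdown [-4.e-04  2.e-04 -1.e+00] yaz 1.91 deg q [-0.357  0.21   1.508 -0.     1.424 -0.39 ] F [ 0.6  -0.75 -0.08] M [-0.049  0.106  0.011] w 0.0641
150 273 287 [ 0.5031 -0.0885  0.19  ]
160 271 289 [ 0.5034 -0.0962  0.19  ]
170 271 288 [ 0.5032 -0.1039  0.19  ]
180 272 288 [ 0.5039 -0.1117  0.19  ]
190 272 288 [ 0.5041 -0.1196  0.19  ]
200 272 288 [ 0.5044 -0.1276  0.19  ]
210 272 287 [ 0.5043 -0.1357  0.19  ]
220 272 288 [ 0.505  -0.1439  0.19  ]
230 271 288 [ 0.5048 -0.1523  0.19  ]
240 272 288 [ 0.5055 -0.1608  0.19  ]
250 272 288 [ 0.5058 -0.1695  0.19  ]
260 273 287 [ 0.5061 -0.1784  0.19  ]
270 274 286 [ 0.5064 -0.1876  0.19  ]
```

View pics/w24.png

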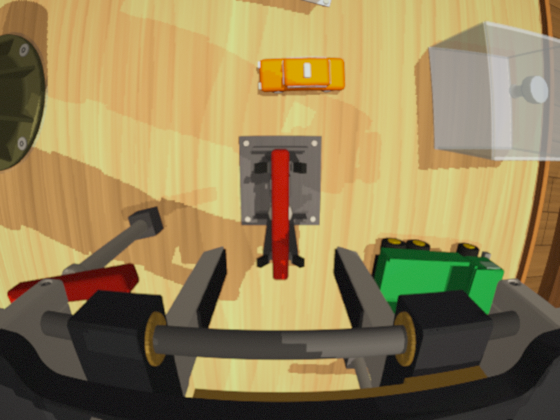

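View pics/s24.png

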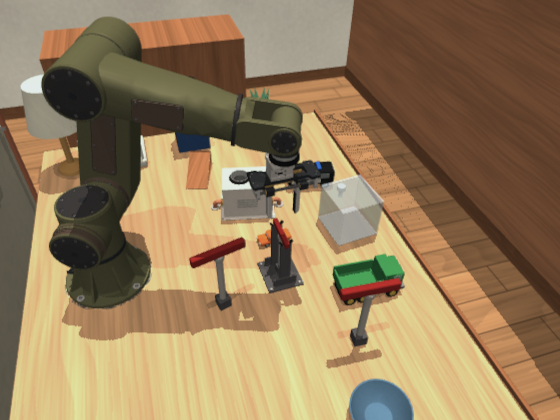

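>>> {"api": "play_rows", "payload": {
  "increments": [
    [[60,-1.4,0,0,-5.6],[40,-1.4,0,0,-5.6],[20,-1.4,0,0,-5.6],[0,0,0,0,-5.6],[0,0,1.27,-3.21,0],[0,0,1.27,-3.21,0],[0,0,1.27,-3.21,0],[0,0,1.27,-3.21,0],[0,0,1.27,-3.21,0],[0,0,1.27,-3.21,0],[0,0,1.27,-3.21,0],[0,0,1.27,-3.21,0]]
  ]
}}

```text
time_s: 40.1
ee_pos: [0.4913, 0.1283, 0.301]
eef_rot: [-1.807, 1.57, -2.954]
force: [1.1, -1.0, 0.5]
grip_width: 0.0938
```

>>> {"api": "play_rows", "payload": {
  "increments": [
    [[0,0,0,0,0],[0,0,0,0,0],[0,0,0,0,0]]
  ]
}}

```text
time_s: 40.35
ee_pos: [0.4918, 0.1262, 0.3012]
eef_rot: [-1.582, 1.57, -2.728]
force: [0.1, -0.7, 0.1]
grip_width: 0.0939
```

Run:
```python
from h import *
o,T=rep();np.save('w25.npy',np.r_[o['ee_pos'],o['eef_rot']])
im=ctrl.camera('wrist')[:,:,::-1]; cv2.imwrite('pics/w25.png',im)
a=im[112:147,264:302].astype(float)
out=np.clip((a-np.array([10,90,140]))*np.array([3,3.5,3.5]),0,255).astype(np.uint8)
cv2.imwrite('pics/w25d.png',cv2.resize(out,None,fx=16,fy=16,interpolation=cv2.INTER_CUBIC))
t=ctrl.camera('top')[:,:,::-1];t0=cv2.imread('pics/top0.png')
cv2.imwrite('pics/t25.png',t)
```

```text
t 40.35 p [0.4918 0.1262 0.3012] xdown [-9.e-04 -4.e-04 -1.e+00] yaz 24.32 deg q [ 0.179  0.148  1.486 -0.     1.509 -0.245] F [ 0.1  -0.71  0.08] M [-0.054  0.03  -0.041] w 0.0939
```

View pics/w25d.png

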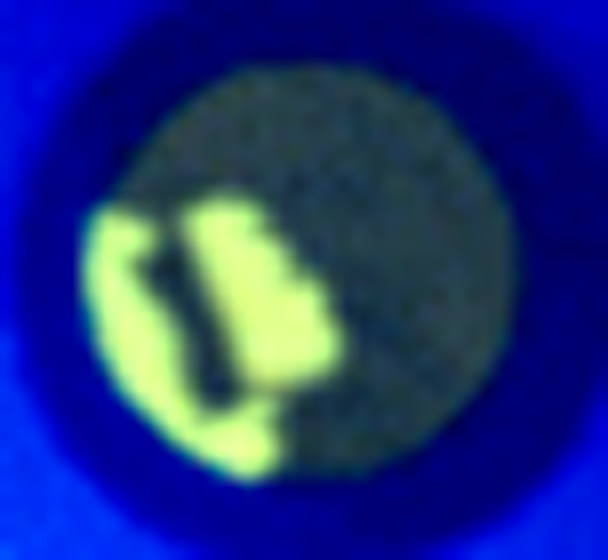

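View pics/t25.png

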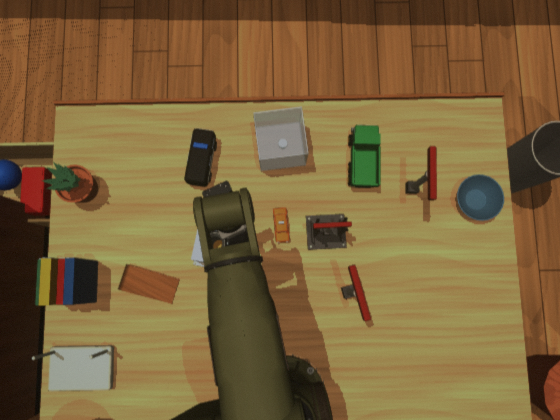

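Run:
```python
from h import *
print(ctrl.hand_in())
```

```text
the job is handed in; nothing more can be done
None
```

I shut the valve, hung the key back in its fork rest, let go and handed the job in at about 40 s. The tool gave no verdict.

**Shutting the valve**
- The socket slid about 14 mm onto the stem with almost no contact force. I measured that as tool travel from first contact, with the arm at z = 0.180.
- I turned the key clockwise about 110°. The turning moment jumped from about 0.1 to 0.32 N m near where I expected the stop.
- A wrist picture afterwards shows the stem square turned about 10° (quarter turns aside), so about 100°. About 99° was expected for fully shut. I could not read the spindle angle itself.

**Final checks**
- **Key:** the crossbar lies in both notches, within about 1 to 2 mm of where it first hung and upright as far as the pictures show. The gripper is clear of everything.
- **Toys and ramp:** the last top picture shows them where they stood, judged by eye.

**What went wrong on the way**
- **Key tilted twice:** I moved sideways too low at the rest. On the way back the socket struck an upright, and on the way out it most likely did the same. I straightened it against the sleeve mouth, then against the inside of the fork. The readings I took during those moves were only a few newtons.
- **First search failed:** I could not get the key to drop on, because it was about 2 mm off to one side. I lifted, felt for the centre of the guide bush, and it then went straight on. The vertical load on the stem was about 10 N at most.
- **Cameras disagreed:** the top and wrist views differed by about 2 mm on position, so I relied on feel for the final fit.

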